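# Pack valve cartridges into the transit can and shut its lid

## Robot

A 6-joint arm with a two-finger parallel gripper is mounted at the origin on the work surface. World frame = base frame: x ahead of the robot, y to its left, z up, the work surface at z = 0. Lengths are in m, angles in rad, forces in N, time in s.
With the tool pointing down it reaches from about 0.35 to 0.975 m from the base axis. Payload 4.9 kg.
Tool frame: the origin (TCP) lies midway between the tips of the shut fingers; the grasp point (between the pads) lies 19 mm behind it (ctrl.tcp_to_grasp is the distance from the TCP to the grasp point, in m); z points along the fingers, y is the line along which they close (so a half turn about z gives the same grasp; the last joint's range is limited). The gripper opens to 85 mm and grips with 20 to 120 N. Pads are 22 mm wide; open, the fingers measure 114 mm over their backs; the gripper's body (76 mm by 85 mm) begins 54 mm behind the grasp point. The pads swing forward as they close: fully open they stand 13 mm farther back than shut.
Start: joints at [1.222, 0.053, 1.613, -0, 1.476, -0.119], TCP at [0.142, 0.609, 0.231] pointing down, gripper open.
Joint ranges: [-3.01, 3.01], [-1.01, 2.22], [0.06, 2.58], [-1.02, 4.17], [0.09, 2.62], [-3.14, 3.14]. Speed limits (rad/s): [2.57, 2.57, 3.14, 3.14, 3.14, 3.14].

## Interface

Orientations are given as a rotation vector (axis times angle).
In Python, from station import ctrl gives the robot as it stands.
- The arm moves only by the shell command python3 jog.py 'ROWS' [FORCE]. ROWS is a JSON list that holds a single list of rows (three levels of brackets), with 1 to 20 rows, each of 7 numbers: the finger opening in m, then dx, dy, dz in units of 50 mm, then a rotation vector rx, ry, rz in units of 0.25 rad; each row is the pose to reach, as a shift and turn from the pose commanded when the command began, along the tool's axes at that moment; what a row does not reach only later rows make up. A row lasts 1/12 s, in which the tool goes at most 0.0417 m and 0.125 rad, less where a joint would pass 70% of its speed; a pose out of reach is approached as far as the arm can. The fingers move at their own pace and stop on an object; FORCE is the grip in N (left out, the last holds). Time passes only in rows, so rows that do not move let the fingers close. It prints the time, the measured TCP pose, the force, the opening and the grip force at its end. Input that does not fit is refused with a message, and nothing moves.
- ctrl.get_obs(): the state, without advancing time (a new reading comes with each control period).
- ctrl.get_image(name): name is "side" or "top"; returns the picture (400x640x3 uint8, red, green, blue); there is no depth.
- ctrl.camera_params(name): a dict with "fx", "fy", "cx", "cy" (pixels), "T" (4x4, takes a point from camera to world coordinates). Camera axes: x right, y down, z forward; pixel columns grow to the right and rows downward; lengths in m; the calibration is good to about 2 mm. A picture is of the moment at which its call begins. camera_params takes no time and is no camera call.
- ctrl.finish_job(): hands the job in; it is judged then, once.
The state is a dict: "t": time; "q": joint angles; "dq": joint speeds; "effort": joint torques, N m; "tool_pos": TCP position; "tool_rot": TCP orientation; "contact_force": force on the tool from outside, world axes, zero at the start; "wrist_torque": the same for the moment, N m; "opening": finger opening in m; "grip_force": force on a finger pad.
Only numpy, scipy, OpenCV 4.12 (cv2) and the standard library are available. Lean on these libraries where they do the work, as an engineer would, in place of code of your own. Each camera call takes 0.05 s, during which the arm holds its last target. There are 200 camera calls.

## Task

Stand the fallen brass cartridge up on the bench and let go of it, then finish filling the round can: set this one and the other two loose cartridges down inside it, without dropping them, so that all seven stand upright on its floor, neck up, one in the middle and six around it. Then swing the can's lid gently down until it is fully shut, and leave the jar and the pliers where they are.

Things in the scene. Friction and masses are not known exactly. Their poses are not given: they have to be found in the camera images.
- can: Round aluminium can fixed to the bench: outside 148 mm diameter, 127 mm high; inside 140 mm diameter, floor 5 mm thick. Origin: centre of its underside, z up. The lid is hinged on its +y side. Angles in the can run from its +x towards its +y: ring places -30, 30, 90, 150 degrees are taken; the centre and ring places 210 and 270 are empty.
- can_floor (a point): Centre of the can's inner floor, 5 mm above its underside; axes as the can's. Seven cartridges just fit: one at this centre and six around it at 60 degree steps, with their axes 44 to 48 mm from it (aim for 46 mm).
- lid (a joint): Lid angle, rad: 0 shut flat on the rim, grows as it opens up and back to the can's +y side; 1.57 is vertical, limit 2.4, starts at 1.9 to 2.25. Hinge friction holds it where it is left; 1 to 3 N at the free edge moves it. It can be pushed over from behind its outer face, then pressed down.
- lid_hinge (a point): Middle of the hinge line: 78 mm from the can's axis towards the can's +y, 127.5 mm above the bench. The hinge line is parallel to the can's x axis.
- lid_tab (a point): On the outer (upper when shut) face of the lid's grip tab, 161 mm from the hinge line. The lid is a flat aluminium disc, 152 mm diameter, 6 mm thick with a 2 mm raised middle of 120 mm diameter, its centre 78 mm from the hinge line; the tab is 34 mm wide and ends 173 mm from the hinge line. The underside lies on the rim when shut.
- packed0: Hollow brass cartridge, 112 mm tall, 0.2 kg, balance point 34 mm up: foot 30 mm wide widening to 44 mm at 12 mm up; body 44 mm diameter to 70 mm up; bevel to 32 mm at 76 mm; round neck 16 mm diameter from 76 to 112 mm. Origin: centre of the foot's underside; z along its axis, foot to neck. Already packed in the can at its -30 degree place.
- packed1: Same brass cartridge as packed0 (112 mm tall, body 44 mm, neck 16 mm; origin under its foot, z from foot to neck). Already packed in the can at its 30 degree place.
- packed2: Same brass cartridge as packed0 (112 mm tall, body 44 mm, neck 16 mm; origin under its foot, z from foot to neck). Already packed in the can at its 90 degree place, next to the hinge.
- packed3: Same brass cartridge as packed0 (112 mm tall, body 44 mm, neck 16 mm; origin under its foot, z from foot to neck). Already packed in the can at its 150 degree place.
- standing0: Same brass cartridge as packed0 (112 mm tall, body 44 mm, neck 16 mm; origin under its foot, z from foot to neck). Stands upright on the bench.
- standing1: Same brass cartridge as packed0 (112 mm tall, body 44 mm, neck 16 mm; origin under its foot, z from foot to neck). Stands upright on the bench.
- fallen: Same brass cartridge as packed0 (112 mm tall, body 44 mm, neck 16 mm; origin under its foot, z from foot to neck). Lies on its side on the bench at the start, its axis level 22 mm above the bench, its neck pointing roughly to the world's -y; it can roll if nudged.
- seal_bin: Bystander: blue plastic bin with seal rings, 130 x 170 x 60 mm, fixed to the bench; origin under its centre.
- grease_jar: Bystander: white jar with a black cap, 64 mm diameter, 75 mm tall, loose; origin under its centre.
- pliers: Bystander: pliers with orange grips, about 160 mm long, lying loose; origin at the pivot, on the bench.

How it is judged:
On the way, in this order (a step that is already met when the one before it is completed fails the run):
1. the fallen cartridge stands upright on the bench beside the can, let go (angle between fallen's own z axis and vertical below 0.08 rad and height (world z) of fallen below 0.004 m and horizontal distance between fallen and can above 0.09 m and contact force between the fingers and fallen below 0.05 N), for 0.2 s.
2. all seven cartridges stand upright on the can's floor, lid still open (horizontal distance between each of packed0, packed1, packed2, packed3, standing0, standing1, fallen and can_floor below 0.052 m and z of each of packed0, packed1, packed2, packed3, standing0, standing1, fallen in the frame of can_floor below 0.004 m and angle between each of packed0, packed1, packed2, packed3, standing0, standing1, fallen's own z axis and vertical below 0.08 rad and value of joint lid above 0.5 rad), for 0.2 s.
At the end, for the whole second after the job is handed in: All seven cartridges stand in the can: foot within 4 mm of the can's floor, axis within 52 mm of the can's centre and within 0.08 rad of upright, at rest; the lid is shut to within 0.05 rad (horizontal distance between each of packed0, packed1, packed2, packed3, standing0, standing1, fallen and can_floor below 0.052 m and z of each of packed0, packed1, packed2, packed3, standing0, standing1, fallen in the frame of can_floor below 0.004 m and angle between each of packed0, packed1, packed2, packed3, standing0, standing1, fallen's own z axis and vertical below 0.08 rad and value of joint lid below 0.05 rad and linear speed of each of packed0, packed1, packed2, packed3, standing0, standing1, fallen below 0.02 m/s); the robot touches nothing.
It fails at once if one of the three loose cartridges is dropped (faster than 0.6 m/s with no finger on it) ((linear speed of standing0 above 0.6 m/s and contact force between the fingers and standing0 below 0.05 N) or (linear speed of standing1 above 0.6 m/s and contact force between the fingers and standing1 below 0.05 N) or (linear speed of fallen above 0.6 m/s and contact force between the fingers and fallen below 0.05 N)).
It fails at once if the lid is slammed (closing faster than 4 rad/s) (velocity of joint lid below -4 rad/s).
It fails at once if the jar or the pliers moved by more than 20 mm (distance of any of grease_jar, pliers from where it was at the start of the episode above 0.02 m).
It also fails if it takes over 72 s, if anything falls off the work surface, if the arm or the gripper's body presses on something with over 40 N, if the wrist force passes 120 N, or if a joint passes its speed limit or range.

## Working session

There is one attempt and no reset: what is moved stays moved. The work goes in short steps, Python scripts to look and compute and a shell command to move; the robot and the scene stay as the last step left them, time stands still between calls to the robot, and variables do not carry over. Pictures are saved under pics/ and viewed, at most 13 in all, crops included, and the job is handed in when it is done.

```bash
ls; mkdir -p pics; python3 - <<'E'
from station import ctrl
import cv2,numpy as np
for n in("side","top"):
    im=ctrl.get_image(n); cv2.imwrite(f"pics/{n}0.png",im[:,:,::-1])
    p=ctrl.camera_params(n); print(n,p['fx'],p['fy'],p['cx'],p['cy'],np.round(p['T'],4).tolist())
o=ctrl.get_obs(); print(o['t'],o['tool_pos'],o['tool_rot'],o['opening'],ctrl.tcp_to_grasp)
E
```

```text
jog.py
pics
station.py
side 458.0899685903346 458.0899685903346 313.3901624080171 197.85057966042885 [[-0.3624, -0.8038, 0.4718, -0.0401], [-0.932, 0.3151, -0.179, 0.283], [-0.0047, -0.5046, -0.8634, 1.2436], [0.0, 0.0, 0.0, 1.0]]
top 477.2758122743362 477.2758122743362 320.29945343017624 201.22336840335026 [[0.0087, -0.9864, 0.164, 0.3782], [-0.9999, -0.0068, 0.0122, 0.0229], [-0.0109, -0.1641, -0.9864, 1.3439], [0.0, 0.0, 0.0, 1.0]]
0.1 [0.14215374 0.60803194 0.23018175] [-3.60159356e-01 -3.12042500e+00  2.86242810e-03] 0.08497939426288363 0.0187
```

View pics/side0.png

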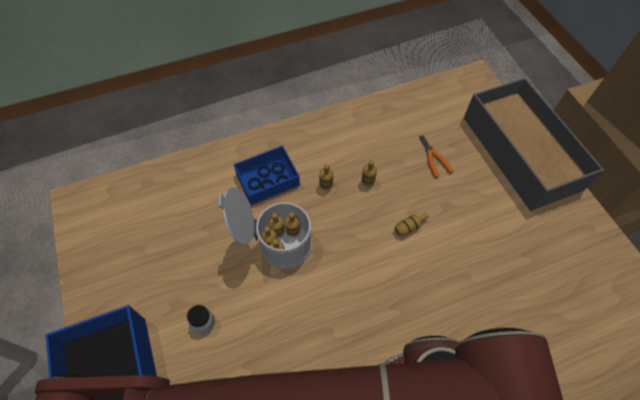

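View pics/top0.png

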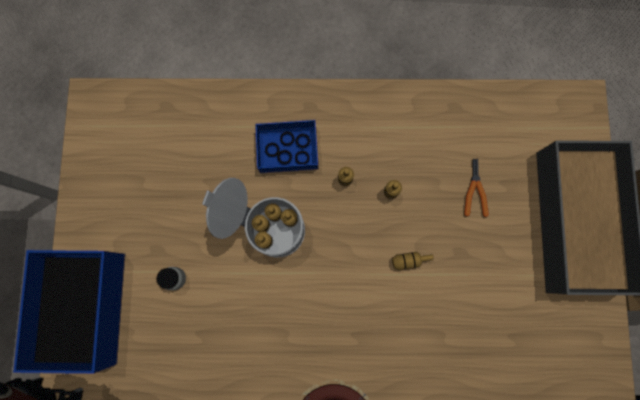

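The side view shows the can with its rim centre near (285,227), the lid near (238,215), standing cartridges near (326,178) and (369,173), and the fallen one near (410,225). In the top view the can is near (274,227), the standing cartridges near (345,176) and (393,189), and the fallen one near (410,261) with its neck to the right.

```bash
cat > h.py <<'E'
from station import ctrl
import cv2,numpy as np
from scipy.spatial.transform import Rotation as R
P={n:ctrl.camera_params(n) for n in("side","top")}
def ray(n,u,v):
    p=P[n]; d=np.array([(u-p['cx'])/p['fx'],(v-p['cy'])/p['fy'],1.]); T=np.array(p['T'])
    d=T[:3,:3]@d; return T[:3,3],d/np.linalg.norm(d)
def plane(n,u,v,z):
    o,d=ray(n,u,v); return o+d*(z-o[2])/d[2]
def proj(n,X):
    p=P[n]; c=np.linalg.inv(p['T'])@np.append(X,1); return np.array([p['fx']*c[0]/c[2]+p['cx'],p['fy']*c[1]/c[2]+p['cy']])
def tri(a,b):
    o1,d1=ray("side",*a);o2,d2=ray("top",*b)
    s=np.linalg.lstsq(np.c_[d1,-d2],o2-o1,rcond=None)[0]
    p,q=o1+s[0]*d1,o2+s[1]*d2; return (p+q)/2,np.linalg.norm(p-q)
def brass(im):
    h=cv2.cvtColor(im,cv2.COLOR_RGB2HSV); return cv2.inRange(h,(12,110,20),(32,255,255))
def shot(n):
    return ctrl.get_image(n)
E
python3 - <<'E'
from h import *
for n in P:
    im=cv2.imread(f"pics/{n}0.png")[:,:,::-1].copy()
    m=brass(im); k,l,s,c=cv2.connectedComponentsWithStats(m)
    for i in range(1,k):
        if s[i,4]>40 and s[i,4]<900: print(n,s[i],c[i].round(1))
S=cv2.imread("pics/side0.png");T=cv2.imread("pics/top0.png")
z=lambda a:cv2.resize(a,None,fx=4,fy=4,interpolation=cv2.INTER_CUBIC)
a=z(S[180:275,215:315]);b=z(T[170:265,200:300])
c=z(S[155:210,310:410]);d=z(T[160:215,330:430])
cv2.imwrite("pics/c.png",np.vstack([np.hstack([a,b]),np.hstack([c,d])])[:600])
E
```

```text
side [594 115  12   9  43] [599.3 119.6]
side [602 126  38  33 282] [622.6 141.9]
side [426 148  29  31 404] [437.8 162.6]
side [626 157  14  18  85] [632.4 164.8]
side [361 160  17  26 321] [368.8 173.3]
side [319 163  15  27 320] [325.9 177. ]
side [261 213  23  35 483] [273.4 231.2]
side [285 213  14  23 246] [291.9 224.3]
side [394 212  35  25 464] [409.6 224. ]
top [527 161  10  14  41] [532.  169.1]
top [336 165  19  23 329] [345.1 176.3]
top [637 171   3  29  50] [638.5 182.5]
top [377 177  26  27 361] [391.9 189.4]
top [462 180  29  39 550] [476.  199.6]
top [527 188  12  20  63] [532.8 196.6]
top [265 204  32  22 416] [280.7 214.3]
top [252 215  20  33 422] [261.4 231.2]
top [530 220  12  30 117] [535.5 234.7]
top [388 250  47  23 630] [409.8 260.4]
top [255 255  23  10  67] [266.2 259.6]
top [545 294  32   9  96] [561.3 297.7]
top [577 296  34   8 118] [592.8 298.9]
top [624 296  16  14 177] [632.3 302.5]
top [ 46 375  75  25 500] [ 84.1 387.5]
```

View pics/c.png

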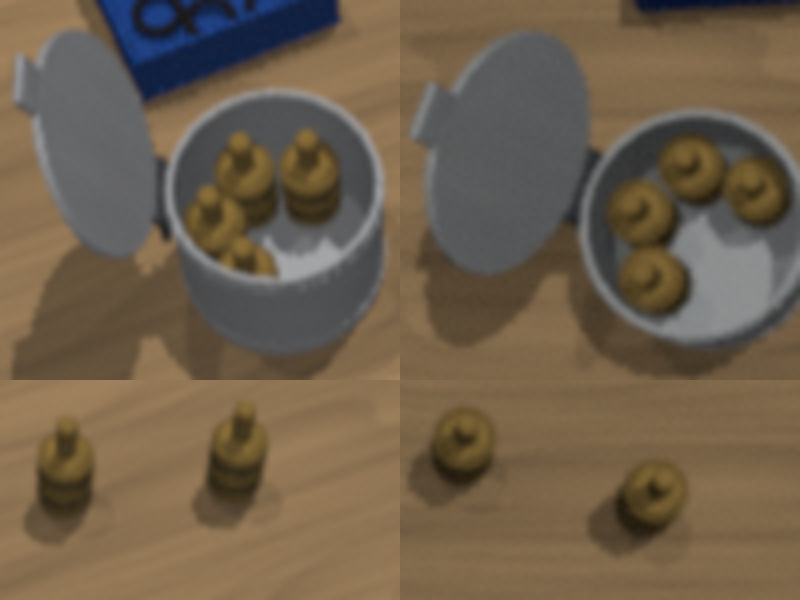

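The crops show the rim and lid clearly. The tab is at about side (222,201), top (207,198). The neck tips of the standing pair are at about side (326.8,167)/(371.2,162), top (346,172.8)/(394.2,186).

```bash
python3 - <<'E'
from h import *
from scipy.optimize import least_squares
C={}
for n,c0 in(("side",(284,227)),("top",(274.5,227))):
    im=cv2.imread(f"pics/{n}0.png")[:,:,::-1].copy()
    h=cv2.cvtColor(im,cv2.COLOR_RGB2HSV).astype(float)
    pts=[]
    for a in np.arange(0,360,4):
        r=np.arange(18,40,.25); u=c0[0]+r*np.cos(np.radians(a)); v=c0[1]-r*np.sin(np.radians(a))
        s=cv2.remap(h[:,:,1].astype(np.float32),u.astype(np.float32)[None],v.astype(np.float32)[None],cv2.INTER_LINEAR)[0]
        i=np.where((s[:-1]<70)&(s[1:]>=70))[0]
        if len(i): 
            i=i[-1]; pts.append((a,u[i],v[i],r[i]))
    X=[(a,*plane(n,u,v,.127)[:2]) for a,u,v,r in pts if (20<=a<=140)]
    X=np.array(X)
    f=lambda p,X:np.hypot(X[:,1]-p[0],X[:,2]-p[1])-.074
    g=least_squares(f,plane(n,*c0,.127)[:2],args=(X,),loss='soft_l1',f_scale=.002)
    print(n,len(X),g.x,(f(g.x,X)*1e3).round(1))
    print([(p[0],p[3]) for p in pts][::3])
for nm,a,b in(("st0tip",(326.8,167),(346,172.8)),("st1tip",(371.2,162),(394.2,186)),("tab",(222,201),(207,198)),
 ("p3tip",(275.5,240.5),(260.5,238)),("p2tip",(266.8,228),(258,222.5)),("p1tip",(275,214.5),(272,210)),("p0tip",(291.5,213.5),(288,215.5))):
    print(nm,*tri(a,b))
E
```

```text
side 31 [0.54549298 0.16437543] [ 10.6   8.8   7.1   5.3   3.6   1.3  -0.4  -2.7  -4.3  -5.9  -8.1 -10.3
 -11.8 -14.  -15.4  25.8  20.   14.9  10.6   6.3   3.6   1.   -0.8  -2.5
  -3.4  -1.8  -1.7  -0.7   1.2   4.7   7.4]
[(np.int64(0), np.float64(27.0)), (np.int64(12), np.float64(27.0)), (np.int64(24), np.float64(26.75)), (np.int64(36), np.float64(26.75)), (np.int64(48), np.float64(26.25)), (np.int64(60), np.float64(26.0)), (np.int64(72), np.float64(25.5)), (np.int64(84), np.float64(37.5)), (np.int64(96), np.float64(34.25)), (np.int64(108), np.float64(33.0)), (np.int64(120), np.float64(33.5)), (np.int64(132), np.float64(35.0)), (np.int64(144), np.float64(39.0)), (np.int64(156), np.float64(28.0)), (np.int64(200), np.float64(30.5)), (np.int64(212), np.float64(29.5)), (np.int64(224), np.float64(33.0)), (np.int64(236), np.float64(36.75)), (np.int64(248), np.float64(39.25)), (np.int64(304), np.float64(38.25)), (np.int64(316), np.float64(35.5)), (np.int64(328), np.float64(32.0)), (np.int64(340), np.float64(28.0)), (np.int64(352), np.float64(26.75))]
top 31 [0.51871299 0.15676526] [ 0.9  1
[... 841 characters left out ...]
4(29.75)), (np.int64(276), np.float64(30.25)), (np.int64(288), np.float64(31.0)), (np.int64(300), np.float64(31.25)), (np.int64(312), np.float64(31.5)), (np.int64(324), np.float64(31.5)), (np.int64(336), np.float64(31.25)), (np.int64(348), np.float64(30.75))]
st0tip [ 0.6595825  -0.02760874  0.11589333] 0.0031183997953140243
st1tip [ 0.62249113 -0.15310247  0.12582629] 0.0012019438369546196
tab [0.56103474 0.29344978 0.27748984] 0.0007130388715294329
p3tip [0.48554598 0.19212926 0.12133768] 0.003200538797640039
p2tip [0.52589223 0.20080135 0.12671053] 0.0072485546973724314
p1tip [0.55925042 0.16610317 0.12282041] 0.00742801007482961
p0tip [0.54442511 0.12343224 0.1257457 ] 0.0059044297781411
```

```bash
python3 - <<'E'
from h import *
from scipy.optimize import least_squares
for n,c0,lo,hi in(("side",(284,226.6),20,29.5),("top",(274.5,227),26,32)):
    im=cv2.imread(f"pics/{n}0.png",0).astype(np.float32)
    X=[];ex=[]
    for a in np.arange(0,360,4):
        r=np.arange(lo,hi,.25); u=c0[0]+r*np.cos(np.radians(a)); v=c0[1]-r*np.sin(np.radians(a))
        s=cv2.remap(im,u.astype(np.float32)[None],v.astype(np.float32)[None],cv2.INTER_LINEAR)[0]
        s=cv2.GaussianBlur(s[None],(1,1),0)[0]
        i=s.argmax(); 
        if 0<i<len(s)-1: ex.append((u[i],v[i])); X.append((a,*plane(n,u[i],v[i],.127)[:2]))
    X=np.array(X); f=lambda p:np.hypot(X[:,1]-p[0],X[:,2]-p[1])-p[2]
    g=least_squares(f,[.52,.157,.072],loss='soft_l1',f_scale=.001)
    print(n,len(X),g.x.round(4),np.median(abs(f(g.x))))
    e=cv2.fitEllipse(np.array(ex,np.float32)); print(e)
    C=e[0] if n=="side" else C+e[0]
print("rim centre",tri(C[:2],C[2:]))
# fallen and standing: mask of brass, PCA
for n,b in(("side",(385,205,440,245)),("top",(380,240,445,280))):
    im=cv2.imread(f"pics/{n}0.png")[:,:,::-1].copy(); m=brass(im); q=np.zeros_like(m); q[b[1]:b[3],b[0]:b[2]]=m[b[1]:b[3],b[0]:b[2]]
    y,x=np.nonzero(q); p=np.array([plane(n,a,c,.022)[:2] for a,c in zip(x,y)])
    mu=p.mean(0); w,V=np.linalg.eigh(np.cov(p.T)); d=V[:,1]*-np.sign(V[1,1]); t=(p-mu)@d; s=(p-mu)@[-d[1],d[0]]
    nk=p[t>t.max()-.03]; print(n,mu,"dir",d,"ang",np.degrees(np.arctan2(d[1],d[0])),"ext",t.min(),t.max(),"neck mean",nk.mean(0),"foot",mu+d*t.min(),"tip",mu+d*t.max(),np.percentile(s,[1,99]))
z=lambda a:cv2.resize(a,None,fx=6,fy=6,interpolation=cv2.INTER_CUBIC)
cv2.imwrite("pics/f.png",np.hstack([z(cv2.imread("pics/side0.png")[200:250,385:445]),z(cv2.imread("pics/top0.png")[235:285,382:442])]))
E
```

```text
side 87 [0.5204 0.1599 0.072 ] 0.0005268279558285904
((282.8798522949219, 225.529052734375), (46.43130111694336, 53.21940994262695), 78.14320373535156)
top 67 [0.5177 0.1576 0.0721] 0.000573765220066691
((273.4532165527344, 225.34814453125), (55.28858184814453, 56.700382232666016), 37.10979461669922)
rim centre (array([0.51789512, 0.15916644, 0.12707682]), np.float64(0.003576878826518281))
side [ 0.43866834 -0.20502728] dir [ 0.18853237 -0.98206698] ang -79.1328523715525 ext -0.053073422465255746 0.06788599854424691 neck mean [ 0.4469108  -0.25703949] foot [ 0.42866228 -0.15290562] tip [ 0.45146705 -0.27169587] [-0.0232269   0.02432297]
top [ 0.43598186 -0.20895632] dir [ 0.16591306 -0.98614038] ang -80.44971985696739 ext -0.07970439762053312 0.09482609635064214 neck mean [ 0.45230214 -0.28158993] foot [ 0.42275786 -0.13035659] tip [ 0.45171475 -0.30246816] [-0.02505927  0.0367011 ]
```

View pics/f.png

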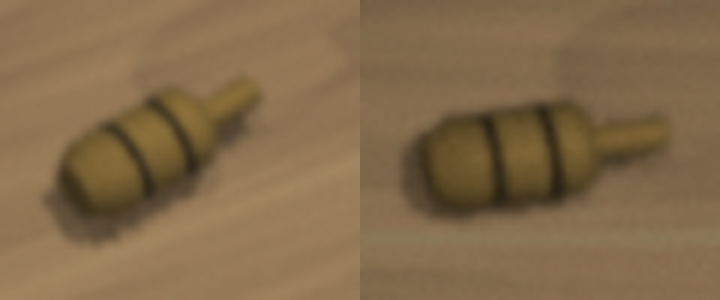

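The fallen cartridge is clear in both views: its neck tip is at side (428,215.3), top (433,256.8), and its neck base is at side (420,219.2), top (421.7,258).

```bash
python3 - <<'E'
from h import *
a=tri((428,215.3),(433,256.8));b=tri((420,219.2),(421.7,258)); print(a,b)
print("top z.022",plane("top",433,256.8,.022),plane("top",421.7,258,.022),plane("top",393,262.5,.022)); print("side",plane("side",428,215.3,.022),plane("side",420,219.2,.022))
o=ctrl.get_obs(); Rt=R.from_rotvec(o['tool_rot']).as_matrix(); print(Rt.round(3)); print(o['tool_pos'])
E
```

```text
(array([ 0.44579915, -0.27235391,  0.01794019]), np.float64(0.0007888188487395891)) (array([ 0.44161774, -0.24110687,  0.02192488]), np.float64(0.0008637687513331522))
top z.022 [ 0.44538034 -0.27178692  0.022     ] [ 0.44184799 -0.24072373  0.022     ] [ 0.42892243 -0.1618073   0.022     ]
side [ 0.44438055 -0.27016316  0.022     ] [ 0.4413749  -0.24145649  0.022     ]
[[-0.974  0.228 -0.001]
 [ 0.228  0.974 -0.002]
 [ 0.    -0.002 -1.   ]]
[0.14215374 0.60803194 0.23018175]
```

```bash
cat >> h.py <<'E'
def rel(pos,Rw,base=None):
    o=ctrl.get_obs(); Rt=R.from_rotvec(o['tool_rot']).as_matrix() if base is None else base[1]; p=np.array(o['tool_pos']) if base is None else base[0]
    return (Rt.T@(np.array(pos)-p)).round(4),R.from_matrix(Rt.T@Rw).as_rotvec().round(4)
def frame(z,y):
    z=np.array(z,float);z/=np.linalg.norm(z);y=np.array(y,float);y=y-z*(y@z);y/=np.linalg.norm(y)
    return np.c_[np.cross(y,z),y,z]
E
python3 - <<'E'
from h import *
a=np.array([.143,-.99,0]);a/=np.linalg.norm(a);b=np.array([-a[1],a[0],0]);Z=np.array([0,0,1.]);f=np.pi/4
W1=frame(-Z*np.cos(f)-a*np.sin(f),b); W2=frame(a*np.cos(f)-Z*np.sin(f),b)
tip=np.array([.4448,-.2710,.022]); G=tip-a*.015
T1=G+W1[:,2]*.014
print("via",rel([.40,.2,.40],frame([0,0,-1],[.6,.8,0])))
print("above",rel(T1-W1[:,2]*.10,W1)); print("T1",T1,rel(T1,W1))
print("in W1 axes: lift rot",rel(T1,W2,(T1,W1)), "standing", )
# after standing: foot at (0.43,-0.22,0): grasp at z .097 
G2=np.array([.435,-.20,.098]); T2=G2+W2[:,2]*.014; print("T2",T2,rel(T2,W2,(T1,W1)),rel(T2+Z*.03,W2,(T1,W1)))
E
```

```text
via (array([-0.344 , -0.3389, -0.1693]), array([-1.900e-03,  2.000e-04,  4.137e-01]))
above (array([-0.5117, -0.8294,  0.1488]), array([-0.4707,  0.6883,  1.1317]))
T1 [ 0.44124035 -0.24635626  0.01210051] (array([-0.4859, -0.7634,  0.2194]), array([-0.4707,  0.6883,  1.1317]))
in W1 axes: lift rot (array([0., 0., 0.]), array([ 0.    , -1.5708,  0.    ])) standing
T2 [ 0.43641524 -0.20979781  0.08810051] (array([ 0.0798,  0.0005, -0.0277]), array([ 0.    , -1.5708,  0.    ])) (array([ 0.101 ,  0.0005, -0.0489]), array([ 0.    , -1.5708,  0.    ]))
```
Via: distance ~0.51 → 13 rows. Then above: remaining. One command: 3 rows up first? Path from start goes toward via with z up .17; lid top at (.56,.29): far. Fine directly.

Careful with the scale: shifts go in units of 50 mm and turns go in units of 0.25 rad. That gives: -0.829 m is -16.58, -0.512 m is -10.24, 1.132 rad is 4.528.

```bash
v="";  python3 jog.py '[[[0.05, -6.88, -6.78, -3.38, 0, 0, 1.64], [0.05, -6.88, -6.78, -3.38, 0, 0, 1.64], [0.05, -6.88, -6.78, -3.38, 0, 0, 1.64], [0.05, -6.88, -6.78, -3.38, 0, 0, 1.64], [0.05, -6.88, -6.78, -3.38, 0, 0, 1.64], [0.05, -6.88, -6.78, -3.38, 0, 0, 1.64], [0.05, -6.88, -6.78, -3.38, 0, 0, 1.64], [0.05, -6.88, -6.78, -3.38, 0, 0, 1.64], [0.05, -6.88, -6.78, -3.38, 0, 0, 1.64], [0.05, -6.88, -6.78, -3.38, 0, 0, 1.64], [0.05, -10.24, -16.58, 2.98, -1.884, 2.752, 4.528], [0.05, -10.24, -16.58, 2.98, -1.884, 2.752, 4.528], [0.05, -10.24, -16.58, 2.98, -1.884, 2.752, 4.528], [0.05, -10.24, -16.58, 2.98, -1.884, 2.752, 4.528], [0.05, -10.24, -16.58, 2.98, -1.884, 2.752, 4.528], [0.05, -10.24, -16.58, 2.98, -1.884, 2.752, 4.528], [0.05, -10.24, -16.58, 2.98, -1.884, 2.752, 4.528], [0.05, -10.24, -16.58, 2.98, -1.884, 2.752, 4.528], [0.05, -10.24, -16.58, 2.98, -1.884, 2.752, 4.528], [0.05, -10.24, -16.58, 2.98, -1.884, 2.752, 4.528]]]' 80
python3 - <<'E'
from h import *
a=np.array([.143,-.99,0]);a/=np.linalg.norm(a);b=np.array([-a[1],a[0],0]);Z=np.array([0,0,1.]);f=np.pi/4
W1=frame(-Z*np.cos(f)-a*np.sin(f),b)
T1=np.array([.44124,-.24636,.0121])
print("above",rel(T1-W1[:,2]*.10,W1)); print("T1",T1,rel(T1,W1)); print(ctrl.get_obs()['q'])
E
```

```text
t: 1.77
tool_pos: [0.4132, -0.0966, 0.1865]
tool_rot: [-1.617, -1.853, -0.673]
contact_force: [0.2, 0.5, 0.3]
opening: 0.0502
grip_force: 0.0
above (array([-0.2304,  0.0082, -0.0858]), array([ 0.0028, -0.0066, -0.0067]))
T1 [ 0.44124 -0.24636  0.0121 ] (array([-0.231 ,  0.0079,  0.0142]), array([ 0.0028, -0.0066, -0.0067]))
[-0.72810499 -0.05955279  1.94691461  0.50298639  1.87266806 -0.8676648 ]
```

```bash
python3 jog.py '[[[0.05, -4.6, 0.16, -1.72, 0, 0, 0], [0.05, -4.6, 0.16, -1.72, 0, 0, 0], [0.05, -4.6, 0.16, -1.72, 0, 0, 0], [0.05, -4.6, 0.16, -1.72, 0, 0, 0], [0.05, -4.6, 0.16, -1.72, 0, 0, 0], [0.05, -4.6, 0.16, -1.72, 0, 0, 0], [0.05, -4.6, 0.16, -1.72, 0, 0, 0], [0.05, -4.6, 0.16, -1.72, 0, 0, 0], [0.05, -4.6, 0.16, -1.72, 0, 0, 0]]]'
cat > w.py <<'E'
from h import *
a=np.array([.143,-.99,0]);a/=np.linalg.norm(a);b=np.array([-a[1],a[0],0]);Z=np.array([0,0,1.]);f=np.pi/4
W1=frame(-Z*np.cos(f)-a*np.sin(f),b);W2=frame(a*np.cos(f)-Z*np.sin(f),b)
T1=np.array([.44124,-.24636,.0121])
E
python3 - <<'E'
from w import *
print(rel(T1,W1),ctrl.get_obs()['tool_pos'])
for n in P: cv2.imwrite(f"pics/{n}1.png",shot(n)[:,:,::-1])
A=cv2.imread("pics/side1.png")[170:260,350:470];B=cv2.imread("pics/top1.png")[215:305,372:492]
cv2.imwrite("pics/g1.png",cv2.resize(np.hstack([A,B]),None,fx=3.3,fy=3.3,interpolation=cv2.INTER_CUBIC))
E
```

```text
t: 2.52
tool_pos: [0.4544, -0.3134, 0.0871]
tool_rot: [-1.612, -1.862, -0.671]
contact_force: [-0.2, 0.2, -0.0]
opening: 0.0498
grip_force: 0.0
(array([-0.0051, -0.0035,  0.1013]), array([ 0.0007, -0.0029,  0.0002])) [ 0.45440378 -0.31341324  0.08707605]
```

View pics/g1.png

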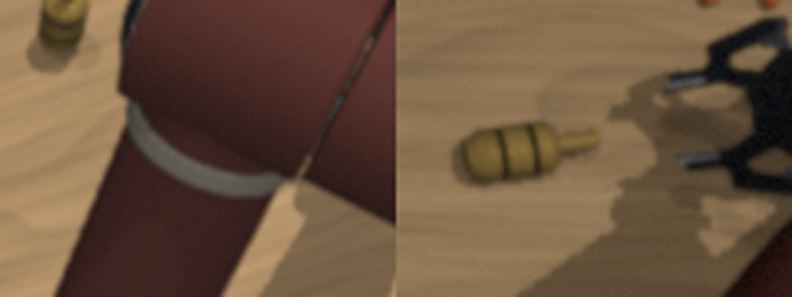

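The top view shows the open fingers straddling the line of the neck; the fallen cartridge has not moved. I descend and grip.

```bash
python3 jog.py '[[[0.05, -0.08, -0.04, 0.6, 0, 0, 0], [0.05, -0.08, -0.04, 1.2, 0, 0, 0], [0.05, -0.08, -0.04, 1.6, 0, 0, 0], [0.05, -0.08, -0.04, 2, 0, 0, 0], [0.05, -0.08, -0.04, 2, 0, 0, 0], [0.05, -0.08, -0.04, 2, 0, 0, 0]]]' 80
python3 - <<'E'
from w import *
print(rel(T1,W1))
E
python3 jog.py '[[[0, 0, 0, 0, 0, 0, 0], [0, 0, 0, 0, 0, 0, 0], [0, 0, 0, 0, 0, 0, 0], [0, 0, 0, 0, 0, 0, 0], [0, 0, 0, 0, 0, 0, 0], [0, 0, 0, 0, 0, 0, 0]]]'
```

```text
t: 3.12
tool_pos: [0.4428, -0.2456, 0.0146]
tool_rot: [-1.611, -1.864, -0.67]
contact_force: [0.6, -1.0, 1.3]
opening: 0.05
grip_force: 0.0
(array([-0.0022, -0.0016,  0.0014]), array([-0.0003, -0.0018,  0.0016]))
t: 3.62
tool_pos: [0.4438, -0.2483, 0.0153]
tool_rot: [-1.615, -1.865, -0.672]
contact_force: [0.1, -3.3, 6.1]
opening: 0.0131
grip_force: 78.3
```

In the tool's units: 0.1 m is 2, -0.012 m is -0.24, -0.1 rad is -0.4.

```bash
python3 jog.py '[[[0, 0.4, 0, -0.24, 0, 0, 0], [0, 0.8, 0, -0.5, 0, 0, 0], [0, 1.4, 0, -0.8, 0, -0.2, 0], [0, 2, 0, -1, 0, -0.4, 0], [0, 2, 0, -1, 0, -0.4, 0]]]'
python3 - <<'E'
from w import *
print(rel(T1,W1))
for n in P: cv2.imwrite(f"pics/{n}2.png",shot(n)[:,:,::-1])
A=cv2.imread("pics/side2.png")[170:260,350:470];B=cv2.imread("pics/top2.png")[215:305,372:492]
cv2.imwrite("pics/g2.png",cv2.resize(np.hstack([A,B]),None,fx=3.3,fy=3.3,interpolation=cv2.INTER_CUBIC))
E
```

```text
t: 4.03
tool_pos: [0.4402, -0.2125, 0.1264]
tool_rot: [-1.678, -1.946, -0.601]
contact_force: [0.9, -1.0, -0.4]
opening: 0.0138
grip_force: 78.4
(array([-0.0979, -0.0049,  0.0679]), array([0.0053, 0.1077, 0.0068]))
```

View pics/g2.png

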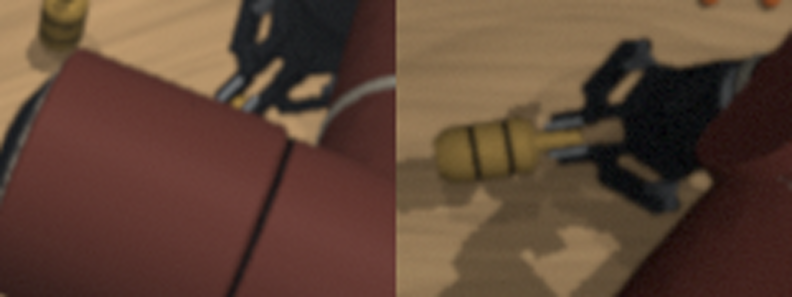

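The cartridge is held by the neck, near the neck base. Next I turn it upright.

```bash
python3 - <<'E'
from w import *
print(rel([.4364,-.2098,.125],W2))
E
python3 jog.py '[[[0, 0, 0, 0, 0, -0.48, 0], [0, 0, 0, 0, 0, -0.96, 0], [0, 0, 0, 0, 0, -1.44, 0], [0, 0, 0, 0, 0, -1.92, 0], [0, 0, 0, 0, 0, -2.4, 0], [0, 0, 0, 0, 0, -2.88, 0], [0, 0, 0, 0, 0, -3.36, 0], [0, 0, 0, 0, 0, -3.84, 0], [0, 0, 0, 0, 0, -4.32, 0], [0, 0, 0, 0, 0, -4.8, 0], [0, 0, 0, 0, 0, -5.28, 0], [0, 0, 0, 0, 0, -5.68, 0], [0, 0, 0, 0, 0, -5.88, 0], [0, 0, 0, 0, 0, -5.88, 0], [0, 0, 0, 0, 0, -5.88, 0]]]'
python3 - <<'E'
from w import *
print(rel([.4364,-.2098,.088],W2))
for n in P: cv2.imwrite(f"pics/{n}3.png",shot(n)[:,:,::-1])
A=cv2.imread("pics/side3.png")[160:250,340:460];B=cv2.imread("pics/top3.png")[215:305,352:472]
cv2.imwrite("pics/g3.png",cv2.resize(np.hstack([A,B]),None,fx=3.3,fy=3.3,interpolation=cv2.INTER_CUBIC))
E
```

```text
(array([ 0.0046, -0.0016, -0.0011]), array([ 3.4000e-03, -1.4683e+00,  2.0000e-04]))
t: 5.38
tool_pos: [0.4365, -0.2114, 0.1172]
tool_rot: [1.617, 1.871, -0.669]
contact_force: [-0.4, 0.3, -1.5]
opening: 0.0132
grip_force: 78.4
(array([0.0217, 0.0002, 0.0196]), array([-0.0027, -0.006 ,  0.003 ]))
```

View pics/g3.png

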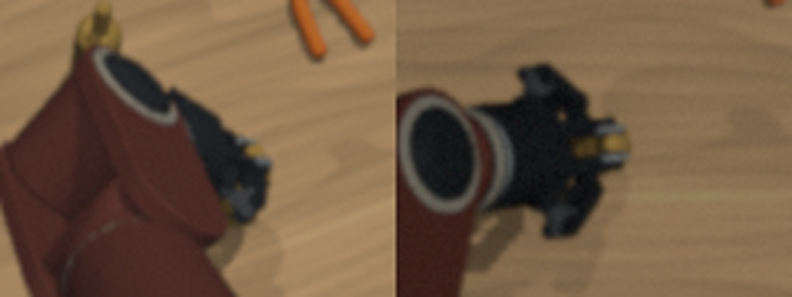

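In the tool's units: 0.0155 m is 0.31, 0.014 m is 0.28.

```bash
python3 jog.py '[[[0, 0.14, 0, 0.14, 0, 0, 0], [0, 0.28, 0, 0.28, 0, 0, 0], [0, 0.31, 0, 0.31, 0, 0, 0], [0, 0.31, 0, 0.31, 0, 0, 0], [0, 0.31, 0, 0.31, 0, 0, 0]]]'
for i in 1 2 3; do python3 jog.py '[[[0, 0.028, 0, 0.028, 0, 0, 0], [0, 0.028, 0, 0.028, 0, 0, 0], [0, 0.028, 0, 0.028, 0, 0, 0]]]' | sed -n '2p;4p;5p'; done
```

```text
t: 5.9
tool_pos: [0.4375, -0.2122, 0.0976]
tool_rot: [1.616, 1.865, -0.667]
contact_force: [0.2, -0.3, -1.7]
opening: 0.0135
grip_force: 78.4
tool_pos: [0.4381, -0.212, 0.0964]
contact_force: [-0.8, 0.0, -1.9]
opening: 0.0131
tool_pos: [0.4378, -0.212, 0.0941]
contact_force: [-0.6, 0.6, -1.0]
opening: 0.0136
tool_pos: [0.4378, -0.212, 0.092]
contact_force: [-0.2, -0.1, -2.5]
opening: 0.0133
```

```bash
for i in 1; do python3 jog.py '[[[0, 0.028, 0, 0.028, 0, 0, 0], [0, 0.028, 0, 0.028, 0, 0, 0], [0, 0.028, 0, 0.028, 0, 0, 0]]]' | sed -n '2p;4p;5p'; python3 jog.py '[[[0, 0.022, 0, 0.022, 0, 0, 0], [0, 0.022, 0, 0.022, 0, 0, 0], [0, 0.022, 0, 0.022, 0, 0, 0]]]' | sed -n '2p;4p;5p';python3 jog.py '[[[0, 0.022, 0, 0.022, 0, 0, 0], [0, 0.022, 0, 0.022, 0, 0, 0], [0, 0.022, 0, 0.022, 0, 0, 0]]]' | sed -n '2p;4p;5p'; done
```

```text
tool_pos: [0.4382, -0.2121, 0.0906]
contact_force: [1.3, 0.2, -0.8]
opening: 0.0132
tool_pos: [0.4386, -0.2127, 0.0906]
contact_force: [-2.0, 1.7, 6.7]
opening: 0.0133
tool_pos: [0.4392, -0.2132, 0.0906]
contact_force: [-4.5, 3.3, 12.7]
opening: 0.0135
```

```bash
python3 jog.py '[[[0, -0.032, 0, -0.032, 0, 0, 0], [0, -0.032, 0, -0.032, 0, 0, 0], [0.02, -0.032, 0, -0.032, 0, 0, 0], [0.03, -0.032, 0, -0.032, 0, 0, 0], [0.05, -0.032, 0, -0.032, 0, 0, 0], [0.05, -0.032, 0, -0.032, 0, 0, 0], [0.05, -0.032, 0, -0.032, 0, 0, 0], [0.05, -0.032, 0, -0.032, 0, 0, 0]]]'
python3 jog.py '[[[0.05, -0.04, 0, -0.4, 0, 0, 0], [0.05, -0.04, 0, -1, 0, 0, 0], [0.05, -0.04, 0, -1.6, 0, 0, 0], [0.05, -0.04, 0, -2.2, 0, 0, 0], [0.05, -0.04, 0, -2.8, 0, 0, 0], [0.05, -0.04, 0, -2.8, 0, 0, 0]]]'
python3 - <<'E'
from w import *
for n in P: cv2.imwrite(f"pics/{n}4.png",shot(n)[:,:,::-1])
A=cv2.imread("pics/side4.png")[160:250,340:460];B=cv2.imread("pics/top4.png")[215:305,352:472]
cv2.imwrite("pics/g4.png",cv2.resize(np.hstack([A,B]),None,fx=3.3,fy=3.3,interpolation=cv2.INTER_CUBIC))
print(rel([.4364,-.2098,.25],frame([0,0,-1],[1,.15,0])))
E
```

```text
t: 8.07
tool_pos: [0.4377, -0.212, 0.0891]
tool_rot: [1.616, 1.865, -0.666]
contact_force: [-0.6, -1.0, -0.2]
opening: 0.05
grip_force: 0.0
t: 8.57
tool_pos: [0.4264, -0.1135, 0.1951]
tool_rot: [1.612, 1.861, -0.657]
contact_force: [0.7, -0.1, 0.2]
opening: 0.05
grip_force: 0.0
(array([-0.1093, -0.0018,  0.0254]), array([ 0.0016,  0.7832, -0.0052]))
```

View pics/g4.png

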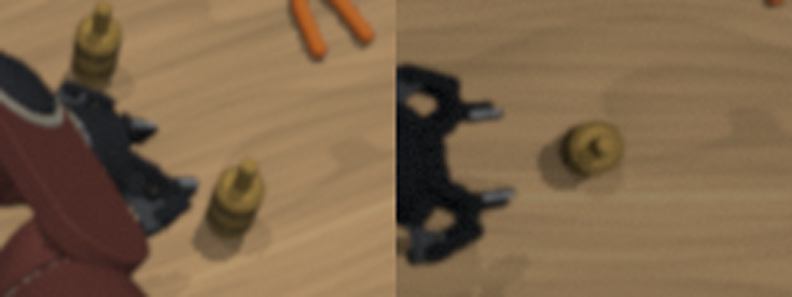

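The fallen cartridge now stands, with its neck tip at side (415.5,209.4), top (413.2,258.9). Next I measure the position of all three accurately.

```bash
cat >> h.py <<'E'
def blobs(n,im):
    k,l,s,c=cv2.connectedComponentsWithStats(brass(im)); out=[]
    for i in range(1,k):
        if 120<s[i,4]<900:
            ys,xs=np.nonzero(l==i); out.append((c[i].round(1),s[i,:5]))
    return out
E
python3 - <<'E'
from w import *
for n in P:
    im=cv2.imread(f"pics/{n}4.png")[:,:,::-1].copy()
    for c,s in blobs(n,im):
        if s[2]<30: print(n,c,s,"z.05:",plane(n,*c,.05).round(4))
print("tip",tri((415.5,209.4),(413.2,258.9)),plane("top",413.2,258.9,.112),plane("side",415.5,209.4,.112))
for nm,a,b in(("st0",(326.8,167),(346,172.8)),("st1",(371.2,162),(394.2,186))): print(nm,plane("side",*a,.112),plane("top",*b,.112))
# top outline circle of body: shoulder edge
im=cv2.imread("pics/top4.png"); big=cv2.resize(im[160:290,330:440],None,fx=5,fy=5,interpolation=cv2.INTER_CUBIC)
s=cv2.resize(cv2.imread("pics/side4.png")[150:240,350:440],None,fx=5,fy=5,interpolation=cv2.INTER_CUBIC)
cv2.imwrite("pics/g5.png",cv2.resize(np.hstack([big[:450],big[200:650]])[:450],None,fx=.72,fy=1*.72))
E
```

```text
side [630.9 153.5] [618 143  22  29 146] z.05: [ 0.3954 -0.9656  0.05  ]
side [437.7 162.5] [426 148  29  31 393] z.05: [ 0.5894 -0.3765  0.05  ]
side [369.  173.1] [361 159  17  27 323] z.05: [ 0.6321 -0.1581  0.05  ]
side [324.1 173.2] [318 163  16  24 175] z.05: [ 0.6829 -0.0278  0.05  ]
side [411.1 219.9] [402 207  19  26 342] z.05: [ 0.4378 -0.2041  0.05  ]
side [273.4 231.2] [261 213  23  35 482] z.05: [0.5502 0.1839 0.05  ]
side [292.  224.2] [285 213  15  23 251] z.05: [0.5519 0.126  0.05  ]
top [344.8 176.4] [333 166  23  23 325] z.05: [ 0.6636 -0.0284  0.05  ]
top [392.1 189.1] [382 179  21  23 325] z.05: [ 0.6286 -0.1587  0.05  ]
top [476.1 199.4] [462 180  28  38 530] z.05: [ 0.6014 -0.388   0.05  ]
top [261.4 231.2] [252 215  20  33 424] z.05: [0.5095 0.1986 0.05  ]
top [410.8 259.7] [400 250  23  21 327] z.05: [ 0.4357 -0.2058  0.05  ]
top [632.7 302.6] [625 296  15  14 161] z.05: [ 0.3281 -0.7871  0.05  ]
top [262.4 335.9] [250 301  22  66 171] z.05: [0.2335 0.188  0.05  ]
tip (array([ 0.43393991, -0.19986047,  0.12333263]), np.float64(0.0021574545806554955)) [ 0.43504855 -0.20100447  0.112     ] [ 0.43819425 -0.2057049   0.112     ]
st0 [ 0.66286878 -0.0273727   0.112     ] [ 0.65965283 -0.02910605  0.112     ]
st1 [ 0.63100229 -0.15797717  0.112     ] [ 0.62494417 -0.15561777  0.112     ]
```

Careful with the scale: shifts go in units of 50 mm and turns go in units of 0.25 rad. That gives: -0.08 m is -1.6, -0.105 m is -2.1, 0.783 rad is 3.132.

```bash
python3 - <<'E'
from w import *
print(rel([.437,-.2045,.2],frame([0,0,-1],[.99,.143,0])),ctrl.get_obs()['q'].round(2))
E
python3 jog.py '[[[0.05, -0.8, 0, -0.4, 0, 0.48, 0], [0.05, -1.6, 0, -0.4, 0, 0.96, 0], [0.05, -2.1, 0, 0.4, 0, 1.44, 0], [0.05, -2.1, 0, 0.4, 0, 1.92, 0], [0.05, -2.1, 0, 0.4, 0, 2.4, 0], [0.05, -2.1, 0, 0.4, 0, 2.88, 0], [0.05, -2.1, 0, 0.4, 0, 3.132, 0], [0.05, -2.1, 0, 0.4, 0, 3.132, 0], [0.05, -2.1, 0, 0.4, 0, 3.132, 0]]]'
python3 - <<'E'
from w import *
print(rel([.437,-.2045,.08],frame([0,0,-1],[.99,.143,0])),ctrl.get_obs()['q'].round(2))
E
```

```text
(array([-0.0704, -0.0006,  0.0572]), array([ 3.700e-03,  7.832e-01, -1.000e-04])) [ 0.01 -0.42  2.23 -0.81  1.31  0.08]
t: 9.42
tool_pos: [0.4355, -0.2045, 0.2479]
tool_rot: [-2.06, -2.37, 0.001]
contact_force: [-0.1, 0.3, -0.5]
opening: 0.05
grip_force: 0.0
(array([-0.0004,  0.0018,  0.1679]), array([-0.0017, -0.0008, -0.0036])) [-0.59 -0.31  1.92 -0.    1.54 -0.73]
```

```bash
python3 jog.py '[[[0.05, 0, 0.04, 0.8, 0, 0, 0], [0.05, 0, 0.04, 1.6, 0, 0, 0], [0.05, 0, 0.04, 2.4, 0, 0, 0], [0.05, 0, 0.04, 3, 0, 0, 0], [0.05, 0, 0.04, 3.36, 0, 0, 0], [0.05, 0, 0.04, 3.36, 0, 0, 0], [0, 0, 0.04, 3.36, 0, 0, 0], [0, 0, 0.04, 3.36, 0, 0, 0], [0, 0, 0.04, 3.36, 0, 0, 0], [0, 0, 0.04, 3.36, 0, 0, 0], [0, 0, 0.04, 3.36, 0, 0, 0], [0, 0, 0.04, 3.36, 0, 0, 0]]]' 30
python3 - <<'E'
from w import *
print(rel([.437,-.2045,.08],frame([0,0,-1],[.225,-.974,0])))
E
```

```text
t: 10.42
tool_pos: [0.4399, -0.2038, 0.084]
tool_rot: [2.054, 2.371, 0.002]
contact_force: [-0.8, -0.5, 4.9]
opening: 0.0149
grip_force: 30.5
(array([-0.0003, -0.003 ,  0.004 ]), array([ 5.1000e-03, -1.0000e-03,  1.4868e+00]))
```

In the tool's units: -0.002 m is -0.04, 1.48 rad is 5.92.

```bash
python3 jog.py '[[[0.05, 0, 0, -0.04, 0, 0, 0], [0.05, 0, 0, -0.04, 0, 0, 0], [0.05, 0, 0, -0.04, 0, 0, 0.48], [0.05, 0, 0, -0.04, 0, 0, 0.96], [0.05, 0, 0, -0.04, 0, 0, 1.44], [0.05, 0, 0, -0.04, 0, 0, 1.92], [0.05, 0, 0, -0.04, 0, 0, 2.4], [0.05, 0, 0, -0.04, 0, 0, 2.88], [0.05, 0, 0, -0.04, 0, 0, 3.36], [0.05, 0, 0, -0.04, 0, 0, 3.84], [0.05, 0, 0, -0.04, 0, 0, 4.32], [0.05, 0, 0, -0.04, 0, 0, 4.8], [0.05, 0, 0, -0.04, 0, 0, 5.28], [0.05, 0, 0, -0.04, 0, 0, 5.76], [0.05, 0, 0, -0.04, 0, 0, 5.92], [0.05, 0, 0, -0.04, 0, 0, 5.92]]]' 60
python3 jog.py '[[[0, 0, 0, 0, 0, 0, 0], [0, 0, 0, 0, 0, 0, 0], [0, 0, 0, 0, 0, 0, 0], [0, 0, 0, 0, 0, 0, 0], [0, 0, 0, 0, 0, 0, 0], [0, 0, 0, 0, 0, 0, 0]]]'
python3 - <<'E'
from w import *
c=np.array([.519,.1588]); an=np.radians(193); p=c+.046*np.array([np.cos(an),np.sin(an)]); print(p)
W=frame([0,0,-1],[.225,-.974,0]); print("via",rel([.437,-.20,.24],W),"over",rel([*p,.24],W)); print(ctrl.get_obs()['q'].round(2))
E
```

```text
t: 11.75
tool_pos: [0.4383, -0.2029, 0.0835]
tool_rot: [-3.12, -0.366, -0.001]
contact_force: [-0.7, -0.8, -0.3]
opening: 0.05
grip_force: 0.0
t: 12.25
tool_pos: [0.4386, -0.203, 0.0838]
tool_rot: [3.12, 0.367, 0.002]
contact_force: [-0.4, -0.3, -0.6]
opening: 0.014
grip_force: 58.4
[0.47417898 0.14845225]
via (array([-0.0007, -0.0033, -0.1562]), array([ 0.0002, -0.001 ,  0.0071])) over (array([ 0.1163, -0.3336, -0.1561]), array([ 0.0002, -0.001 ,  0.0071]))
[-0.59 -0.15  2.07  0.    1.23  0.75]
```

```bash
python3 jog.py '[[[0, 0, 0, -0.6, 0, 0, 0], [0, 0, 0, -1.4, 0, 0, 0], [0, 0, 0, -2.2, 0, 0, 0], [0, 0.2, -0.6, -3, 0, 0, 0], [0, 0.44, -1.4, -3.12, 0, 0, 0], [0, 0.68, -2.2, -3.12, 0, 0, 0], [0, 0.92, -3, -3.12, 0, 0, 0], [0, 1.2, -3.8, -3.12, 0, 0, 0], [0, 1.5, -4.6, -3.12, 0, 0, 0], [0, 1.8, -5.4, -3.12, 0, 0, 0], [0, 2.12, -6.2, -3.12, 0, 0, 0], [0, 2.32, -6.68, -3.12, 0, 0, 0], [0, 2.32, -6.68, -3.12, 0, 0, 0], [0, 2.32, -6.68, -3.12, 0, 0, 0], [0, 2.32, -6.68, -3.12, 0, 0, 0]]]'
python3 - <<'E'
from w import *
W=frame([0,0,-1],[.225,-.974,0]); print(rel([.4742,.1485,.24],W))
for n in P: cv2.imwrite(f"pics/{n}5.png",shot(n)[:,:,::-1])
A=cv2.imread("pics/side5.png")[180:280,215:335];B=cv2.imread("pics/top5.png")[170:270,200:320]
cv2.imwrite("pics/g6.png",cv2.resize(np.hstack([A,B]),None,fx=3.3,fy=3.3,interpolation=cv2.INTER_CUBIC))
E
```

```text
t: 13.5
tool_pos: [0.4735, 0.1487, 0.2394]
tool_rot: [3.119, 0.368, -0.0]
contact_force: [0.9, 0.2, -1.3]
opening: 0.0141
grip_force: 59.1
(array([ 0.0006,  0.0004, -0.0006]), array([0.0005, 0.0003, 0.0076]))
```

View pics/g6.png

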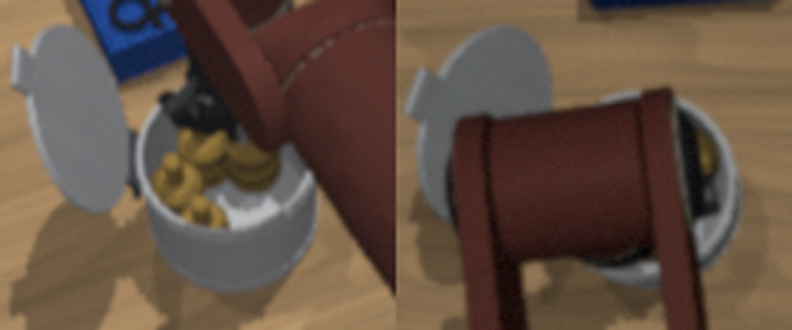

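In the side view the held cartridge hangs over the can. The arm hides most of the top view, so I lower by force.

In the tool's units: 0.072 m is 1.44, 0.065 m is 1.3.

```bash
python3 jog.py '[[[0, 0.02, 0, 0.4, 0, 0, 0], [0, 0.02, 0, 0.7, 0, 0, 0], [0, 0.02, 0, 0.9, 0, 0, 0], [0, 0.02, 0, 1.1, 0, 0, 0], [0, 0.02, 0, 1.3, 0, 0, 0], [0, 0.02, 0, 1.44, 0, 0, 0]]]' | sed -n '2p;4,6p'
python3 jog.py '[[[0, 0, 0, 0.16, 0, 0, 0], [0, 0, 0, 0.28, 0, 0, 0], [0, 0, 0, 0.4, 0, 0, 0], [0, 0, 0, 0.48, 0, 0, 0]]]'| sed -n '2p;4,6p'
```

```text
tool_pos: [0.4748, 0.1485, 0.167]
contact_force: [0.4, 0.2, -2.0]
opening: 0.0141
grip_force: 59.1
tool_pos: [0.4749, 0.149, 0.1433]
contact_force: [0.1, 0.7, -2.6]
opening: 0.0141
grip_force: 59.1
```

```bash
python3 jog.py '[[[0, 0, 0, 0.2, 0, 0, 0], [0, 0, 0, 0.36, 0, 0, 0], [0, 0, 0, 0.52, 0, 0, 0], [0, 0, 0, 0.68, 0, 0, 0], [0, 0, 0, 0.82, 0, 0, 0], [0, 0, 0, 0.92, 0, 0, 0], [0, 0, 0, 0.98, 0, 0, 0], [0, 0, 0, 0.98, 0, 0, 0]]]' | sed -n '2p;4,6p'
python3 jog.py '[[[0, 0, 0, 0.04, 0, 0, 0], [0, 0, 0, 0.06, 0, 0, 0], [0, 0, 0, 0.08, 0, 0, 0], [0, 0, 0, 0.08, 0, 0, 0]]]'| sed -n '2p;4,6p'
```

```text
tool_pos: [0.4745, 0.1489, 0.0941]
contact_force: [-0.6, 0.3, -1.4]
opening: 0.0143
grip_force: 59.1
tool_pos: [0.4751, 0.149, 0.0911]
contact_force: [0.1, 0.6, -1.6]
opening: 0.0144
grip_force: 59.1
```

In the tool's units: 0.002 m is 0.04, 0.001 m is 0.02.

```bash
python3 jog.py '[[[0, 0, 0, 0.02, 0, 0, 0], [0, 0, 0, 0.04, 0, 0, 0], [0, 0, 0, 0.04, 0, 0, 0]]]'| sed -n '2p;4,6p'
python3 jog.py '[[[0, 0, 0, 0.02, 0, 0, 0], [0, 0, 0, 0.02, 0, 0, 0]]]'| sed -n '2p;4,6p'
```

```text
tool_pos: [0.475, 0.149, 0.0889]
contact_force: [-0.1, 1.1, -1.6]
opening: 0.0144
grip_force: 59.1
tool_pos: [0.4755, 0.1491, 0.0888]
contact_force: [-1.6, -1.1, 2.5]
opening: 0.0145
grip_force: 59.5
```

In the tool's units: -0.13 m is -2.6, -0.09 m is -1.8.

```bash
python3 jog.py '[[[0.03, 0, 0, -0.02, 0, 0, 0], [0.03, 0, 0, -0.02, 0, 0, 0], [0.03, 0, 0, -0.02, 0, 0, 0], [0.03, 0, 0, -0.4, 0, 0, 0], [0.03, 0, 0, -1, 0, 0, 0], [0.03, 0, 0, -1.8, 0, 0, 0], [0.03, 0, 0, -2.6, 0, 0, 0], [0.03, 0, 0, -2.6, 0, 0, 0]]]'
cat >> w.py <<'E'
C=np.array([.519,.1588]); DN=[0,0,-1]
def yaw(d): return frame(DN,[np.cos(np.radians(d)),np.sin(np.radians(d)),0])
def place(d,r=.046): return C+r*np.array([np.cos(np.radians(d-17)),np.sin(np.radians(d-17))])
E
python3 - <<'E'
from w import *
print(rel([.6315,-.157,.2],yaw(-107)),place(270))
E
```

```text
t: 16.52
tool_pos: [0.4794, 0.1497, 0.2279]
tool_rot: [-3.119, -0.367, -0.027]
contact_force: [2.1, -0.1, 0.8]
opening: 0.0304
grip_force: 0.0
(array([0.0764, 0.3336, 0.0297]), array([-0.0031, -0.017 ,  0.5306])) [0.5055509  0.11480998]
```

In the tool's units: 0.334 m is 6.68, 0.2 m is 4, 0.53 rad is 2.12.

```bash
python3 jog.py '[[[0.05, 0.2, 0.8, 0, 0, 0, 0.48], [0.05, 0.36, 1.6, 0, 0, 0, 0.96], [0.05, 0.54, 2.4, 0.2, 0, 0, 1.44], [0.05, 0.72, 3.2, 0.4, 0, 0, 1.92], [0.05, 0.9, 4, 0.6, 0, 0, 2.12], [0.05, 1.08, 4.8, 0.6, 0, 0, 2.12], [0.05, 1.3, 5.6, 0.6, 0, 0, 2.12], [0.05, 1.48, 6.4, 0.6, 0, 0, 2.12], [0.05, 1.528, 6.68, 0.6, 0, 0, 2.12], [0.05, 1.528, 6.68, 0.6, 0, 0, 2.12], [0.05, 1.528, 6.68, 0.6, 0, 0, 2.12], [0.05, 1.528, 6.68, 0.6, 0, 0, 2.12]]]' 30
python3 - <<'E'
from w import *
print(rel([.6315,-.157,.085],yaw(-107)))
for n in P: cv2.imwrite(f"pics/{n}6.png",shot(n)[:,:,::-1])
A=cv2.imread("pics/side6.png")[180:280,225:325];B=cv2.imread("pics/top6.png")[180:280,225:325]
cv2.imwrite("pics/g7.png",cv2.resize(np.hstack([A,B]),None,fx=4,fy=4,interpolation=cv2.INTER_CUBIC))
E
```

```text
t: 17.52
tool_pos: [0.6262, -0.1569, 0.1877]
tool_rot: [-3.106, 0.462, -0.0]
contact_force: [1.4, 0.5, -1.0]
opening: 0.05
grip_force: 0.0
(array([ 0.0051, -0.0014,  0.1027]), array([-0.0011, -0.    ,  0.0014]))
```

View pics/g7.png

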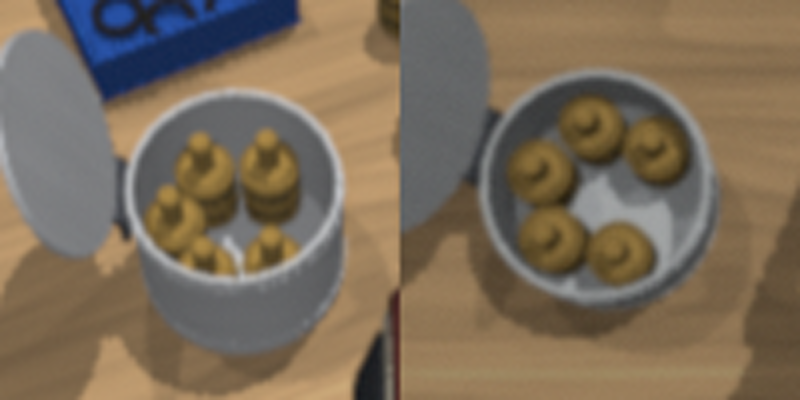

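The first cartridge stands in the can: its body centre in the top crop is at (621,253), with packed p3 at (552,239), p0 (656,150), p1 (592,128) and p2 (541,171). It may sit slightly inward. I check the numbers and go down on standing1.

```bash
python3 - <<'E'
from w import *
for nm,u,v in(("new",621,253),("p3",552,239),("p0",656,150),("p1",592,128),("p2",541,171)):
    X=plane("top",225+(u-400)/4,180+v/4,.073); d=X[:2]-C; print(nm,X.round(4),"r",np.hypot(*d).round(4),"ang",(np.degrees(np.arctan2(d[1],d[0]))+17).round(1))
E
python3 jog.py '[[[0.05, 0.1, -0.02, 0.6, 0, 0, 0], [0.05, 0.1, -0.02, 1.2, 0, 0, 0], [0.05, 0.1, -0.02, 1.7, 0, 0, 0], [0.05, 0.1, -0.02, 2, 0, 0, 0], [0.05, 0.1, -0.02, 2.06, 0, 0, 0], [0.05, 0.1, -0.02, 2.06, 0, 0, 0], [0.05, 0.1, -0.02, 2.06, 0, 0, 0]]]'
python3 - <<'E'
from w import *
print(rel([.6315,-.157,.085],yaw(-107)))
E
python3 jog.py '[[[0, 0, 0, 0, 0, 0, 0], [0, 0, 0, 0, 0, 0, 0], [0, 0, 0, 0, 0, 0, 0], [0, 0, 0, 0, 0, 0, 0], [0, 0, 0, 0, 0, 0, 0]]]' 30
python3 jog.py '[[[0.05, 0, 0, 0, 0, 0, 0], [0.05, 0, 0, 0, 0, 0, 0], [0.05, 0, 0, 0, 0, 0, 0]]]'
python3 - <<'E'
from w import *
print(rel([.6315,-.157,.083],yaw(-17)))
E
```

```text
new [0.4754 0.1443 0.073 ] r 0.046 ang -144.6
p3 [0.4843 0.1905 0.073 ] r 0.047 ang 154.5
p0 [0.5447 0.1223 0.073 ] r 0.0446 ang -37.9
p1 [0.5593 0.1657 0.073 ] r 0.0409 ang 26.7
p2 [0.5299 0.1992 0.073 ] r 0.0419 ang 91.9
t: 18.2
tool_pos: [0.6328, -0.1586, 0.0869]
tool_rot: [3.107, -0.463, 0.005]
contact_force: [-0.2, -0.1, -0.4]
opening: 0.0499
grip_force: 0.0
(array([-0.0017, -0.0011,  0.0019]), array([-0.0003, -0.0035,  0.0012]))
t: 18.62
tool_pos: [0.6329, -0.1594, 0.0871]
tool_rot: [3.106, -0.464, 0.006]
contact_force: [-1.2, -0.1, 5.4]
opening: 0.0149
grip_force: 29.6
t: 18.87
tool_pos: [0.6313, -0.1584, 0.0844]
tool_rot: [-3.107, 0.463, 0.0]
contact_force: [0.0, -0.3, -0.7]
opening: 0.0497
grip_force: 0.0
(array([-0.0003, -0.0014,  0.0014]), array([-7.0000e-04, -3.0000e-04, -1.5703e+00]))
```

```bash
python3 jog.py '[[[0.05, 0, -0.02, 0, 0, 0, -0.48], [0.05, 0, -0.02, 0, 0, 0, -0.96], [0.05, 0, -0.02, 0, 0, 0, -1.44], [0.05, 0, -0.02, 0, 0, 0, -1.92], [0.05, 0, -0.02, 0, 0, 0, -2.4], [0.05, 0, -0.02, 0, 0, 0, -2.88], [0.05, 0, -0.02, 0, 0, 0, -3.36], [0.05, 0, -0.02, 0, 0, 0, -3.84], [0.05, 0, -0.02, 0, 0, 0, -4.32], [0.05, 0, -0.02, 0, 0, 0, -4.8], [0.05, 0, -0.02, 0, 0, 0, -5.28], [0.05, 0, -0.02, 0, 0, 0, -5.76], [0.05, 0, -0.02, 0, 0, 0, -6.28], [0.05, 0, -0.02, 0, 0, 0, -6.28]]]' 60
python3 jog.py '[[[0, 0, 0, 0, 0, 0, 0], [0, 0, 0, 0, 0, 0, 0], [0, 0, 0, 0, 0, 0, 0], [0, 0, 0, 0, 0, 0, 0], [0, 0, 0, 0, 0, 0, 0], [0, 0, 0, 0, 0, 0, 0]]]'
python3 - <<'E'
from w import *
W=yaw(-17); print(rel([.6315,-.157,.24],W),rel([.5044,.1149,.24],W))
E
```

```text
t: 20.03
tool_pos: [0.6317, -0.1575, 0.0844]
tool_rot: [-2.523, -1.871, -0.001]
contact_force: [-0.3, 0.2, 0.0]
opening: 0.0499
grip_force: 0.0
t: 20.53
tool_pos: [0.6319, -0.1576, 0.085]
tool_rot: [2.526, 1.868, 0.001]
contact_force: [-1.2, 0.4, 0.7]
opening: 0.0143
grip_force: 58.6
(array([ 0.0006, -0.0005, -0.155 ]), array([ 0.0005, -0.0004, -0.0007])) (array([ 0.2233, -0.2017, -0.155 ]), array([ 0.0005, -0.0004, -0.0007]))
```

In the tool's units: 0.223 m is 4.46, -0.202 m is -4.04.

```bash
python3 jog.py '[[[0, 0, 0, -0.6, 0, 0, 0], [0, 0, 0, -1.4, 0, 0, 0], [0, 0, 0, -2.2, 0, 0, 0], [0, 0.4, -0.4, -2.9, 0, 0, 0], [0, 1, -0.9, -3.1, 0, 0, 0], [0, 1.6, -1.4, -3.1, 0, 0, 0], [0, 2.2, -1.96, -3.1, 0, 0, 0], [0, 2.8, -2.5, -3.1, 0, 0, 0], [0, 3.4, -3.04, -3.1, 0, 0, 0], [0, 4, -3.6, -3.1, 0, 0, 0], [0, 4.46, -4.04, -3.1, 0, 0, 0], [0, 4.46, -4.04, -3.1, 0, 0, 0], [0, 4.46, -4.04, -3.1, 0, 0, 0], [0, 4.46, -4.04, -3.1, 0, 0, 0], [0, 4.46, -4.04, -3.1, 0, 0, 0]]]'
python3 - <<'E'
from w import *
W=yaw(-17); print(rel([.5044,.1149,.24],W))
E
```

```text
t: 21.78
tool_pos: [0.5043, 0.1138, 0.2397]
tool_rot: [2.526, 1.866, 0.001]
contact_force: [0.1, 0.6, -2.8]
opening: 0.014
grip_force: 59.2
(array([ 0.001 , -0.0002, -0.0003]), array([ 0.0008,  0.    , -0.0014]))
```

Foot at about 0.155. Now I lower in stages.

In the tool's units: 0.074 m is 1.48, 0.068 m is 1.36.

```bash
python3 jog.py '[[[0, 0.02, 0, 0.4, 0, 0, 0], [0, 0.02, 0, 0.7, 0, 0, 0], [0, 0.02, 0, 0.94, 0, 0, 0], [0, 0.02, 0, 1.16, 0, 0, 0], [0, 0.02, 0, 1.36, 0, 0, 0], [0, 0.02, 0, 1.48, 0, 0, 0], [0, 0.02, 0, 1.48, 0, 0, 0]]]' | sed -n '2p;4,6p'
for i in 1 2; do python3 jog.py '[[[0, 0, 0, 0.1, 0, 0, 0], [0, 0, 0, 0.18, 0, 0, 0], [0, 0, 0, 0.2, 0, 0, 0]]]'| sed -n '2p;4,6p'; done
```

```text
tool_pos: [0.5036, 0.1152, 0.1641]
contact_force: [-0.6, 0.5, -2.5]
opening: 0.0137
grip_force: 59.2
tool_pos: [0.5044, 0.1156, 0.1558]
contact_force: [-0.8, 0.3, -2.0]
opening: 0.0141
grip_force: 59.2
tool_pos: [0.5041, 0.1155, 0.1452]
contact_force: [0.3, -0.1, -2.0]
opening: 0.0145
grip_force: 59.2
```

```bash
for i in 1 2; do python3 jog.py '[[[0, 0, 0, 0.16, 0, 0, 0], [0, 0, 0, 0.32, 0, 0, 0], [0, 0, 0, 0.44, 0, 0, 0], [0, 0, 0, 0.52, 0, 0, 0], [0, 0, 0, 0.52, 0, 0, 0]]]'| sed -n '2p;4,6p'; done; python3 jog.py '[[[0, 0, 0, 0.04, 0, 0, 0], [0, 0, 0, 0.06, 0, 0, 0], [0, 0, 0, 0.06, 0, 0, 0]]]'| sed -n '2p;4,6p'
```

```text
tool_pos: [0.5036, 0.1154, 0.1184]
contact_force: [0.0, -1.8, -2.9]
opening: 0.0142
grip_force: 59.2
tool_pos: [0.5038, 0.1154, 0.0926]
contact_force: [-0.2, 0.9, -2.3]
opening: 0.0136
grip_force: 59.2
tool_pos: [0.5044, 0.1156, 0.0909]
contact_force: [0.4, -0.1, -2.0]
opening: 0.0142
grip_force: 59.2
```

```bash
python3 jog.py '[[[0, 0, 0, 0.02, 0, 0, 0], [0, 0, 0, 0.02, 0, 0, 0]]]'| sed -n '2p;4,5p';python3 jog.py '[[[0, 0, 0, 0.02, 0, 0, 0], [0, 0, 0, 0.02, 0, 0, 0]]]'| sed -n '2p;4,5p'; python3 jog.py '[[[0.03, 0, 0, 0, 0, 0, 0], [0.03, 0, 0, 0, 0, 0, 0], [0.03, 0, 0, 0, 0, 0, 0], [0.03, 0, 0, 0, 0, 0, 0]]]'; python3 jog.py '[[[0.03, 0, 0, -0.2, 0, 0, 0], [0.03, 0, 0, -0.6, 0, 0, 0], [0.03, 0, 0, -1.2, 0, 0, 0], [0.03, 0, 0, -2, 0, 0, 0], [0.03, 0, 0, -2.6, 0, 0, 0], [0.03, 0, 0, -2.6, 0, 0, 0], [0.03, 0, 0, -2.6, 0, 0, 0]]]'
python3 - <<'E'
from w import *
print(rel([.665,-.027,.2],yaw(-107)),ctrl.get_obs()['q'].round(2))
E
```

```text
tool_pos: [0.5045, 0.1156, 0.0901]
contact_force: [1.4, 0.1, -2.5]
opening: 0.0143
tool_pos: [0.5049, 0.1157, 0.09]
contact_force: [-2.1, -0.1, 2.9]
opening: 0.0143
t: 24.62
tool_pos: [0.5046, 0.1156, 0.089]
tool_rot: [2.525, 1.868, 0.002]
contact_force: [0.0, -0.3, 0.0]
opening: 0.0299
grip_force: 0.0
t: 25.2
tool_pos: [0.506, 0.1157, 0.2229]
tool_rot: [2.522, 1.866, 0.01]
contact_force: [-0.5, -0.1, -0.7]
opening: 0.0301
grip_force: 0.0
(array([-0.09  ,  0.1936,  0.024 ]), array([ 0.0034, -0.0079,  1.5706])) [ 0.08 -0.2   1.87  0.    1.47  0.38]
```

```bash
python3 jog.py '[[[0.05, -0.14, 0.3, 0.04, 0, 0, 0.48], [0.05, -0.28, 0.6, 0.08, 0, 0, 0.96], [0.05, -0.42, 0.9, 0.12, 0, 0, 1.44], [0.05, -0.56, 1.2, 0.16, 0, 0, 1.92], [0.05, -0.7, 1.5, 0.2, 0, 0, 2.4], [0.05, -0.84, 1.8, 0.24, 0, 0, 2.88], [0.05, -0.98, 2.1, 0.28, 0, 0, 3.36], [0.05, -1.12, 2.4, 0.32, 0, 0, 3.84], [0.05, -1.26, 2.7, 0.36, 0, 0, 4.32], [0.05, -1.4, 3, 0.4, 0, 0, 4.8], [0.05, -1.54, 3.3, 0.44, 0, 0, 5.28], [0.05, -1.68, 3.6, 0.48, 0, 0, 5.76], [0.05, -1.8, 3.88, 0.48, 0, 0, 6.28], [0.05, -1.8, 3.88, 0.48, 0, 0, 6.28], [0.05, -1.8, 3.88, 0.48, 0, 0, 6.28], [0.05, -1.8, 3.88, 0.48, 0, 0, 6.28]]]' 30
python3 - <<'E'
from w import *
print(rel([.665,-.027,.085],yaw(-107)))
for n in P: cv2.imwrite(f"pics/{n}7.png",shot(n)[:,:,::-1])
A=cv2.imread("pics/side7.png")[180:280,225:325];B=cv2.imread("pics/top7.png")[180:280,225:325]
cv2.imwrite("pics/g8.png",cv2.resize(np.hstack([A,B]),None,fx=4,fy=4,interpolation=cv2.INTER_CUBIC))
E
```

```text
t: 26.53
tool_pos: [0.6626, -0.0268, 0.194]
tool_rot: [-3.107, 0.46, 0.002]
contact_force: [0.4, 0.4, -0.6]
opening: 0.05
grip_force: 0.0
(array([ 0.0025, -0.0004,  0.109 ]), array([-0.0003,  0.0013,  0.003 ]))
```

View pics/g8.png

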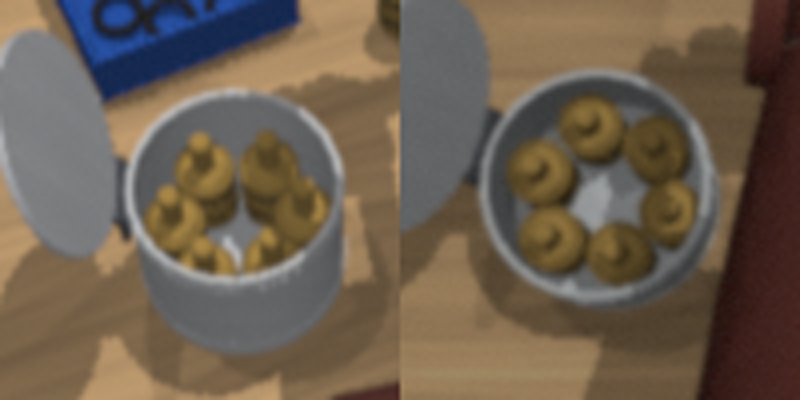

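Ring place 270 is filled, at crop (670,211). The centre hole is open, with the fallen cartridge at (621,253) slightly inward. I work out the centre in robot coordinates relative to the last release, then squeeze standing0.

```bash
python3 - <<'E'
from w import *
X=plane("top",292.5,232.75,.073)[:2]; m=np.array([.5145,.1564]); print(X,X-m,np.hypot(*(X-m)),"centre robot",np.array([.5046,.1156])-(X-m))
E
python3 jog.py '[[[0.05, 0.04, 0, 0.6, 0, 0, 0], [0.05, 0.04, 0, 1.2, 0, 0, 0], [0.05, 0.04, 0, 1.7, 0, 0, 0], [0.05, 0.04, 0, 2, 0, 0, 0], [0.05, 0.04, 0, 2.18, 0, 0, 0], [0.05, 0.04, 0, 2.18, 0, 0, 0], [0.05, 0.04, 0, 2.18, 0, 0, 0], [0, 0.04, 0, 2.18, 0, 0, 0], [0, 0.04, 0, 2.18, 0, 0, 0], [0, 0.04, 0, 2.18, 0, 0, 0], [0, 0.04, 0, 2.18, 0, 0, 0], [0, 0.04, 0, 2.18, 0, 0, 0]]]'
python3 jog.py '[[[0.05, 0, 0, 0, 0, 0, 0], [0.05, 0, 0, 0, 0, 0, 0], [0.05, 0, 0, 0, 0, 0, -0.48], [0.05, 0, 0, 0, 0, 0, -0.96], [0.05, 0, 0, 0, 0, 0, -1.44], [0.05, 0, 0, 0, 0, 0, -1.92], [0.05, 0, 0, 0, 0, 0, -2.4], [0.05, 0, 0, 0, 0, 0, -2.88], [0.05, 0, 0, 0, 0, 0, -3.36], [0.05, 0, 0, 0, 0, 0, -3.84], [0.05, 0, 0, 0, 0, 0, -4.32], [0.05, 0, 0, 0, 0, 0, -4.8], [0.05, 0, 0, 0, 0, 0, -5.28], [0.05, 0, 0, 0, 0, 0, -5.76], [0.05, 0, 0, 0, 0, 0, -6.28], [0.05, 0, 0, 0, 0, 0, -6.28]]]' 60
python3 jog.py '[[[0, 0, 0, 0, 0, 0, 0], [0, 0, 0, 0, 0, 0, 0], [0, 0, 0, 0, 0, 0, 0], [0, 0, 0, 0, 0, 0, 0], [0, 0, 0, 0, 0, 0, 0], [0, 0, 0, 0, 0, 0, 0]]]'
python3 - <<'E'
from w import *
W=yaw(-17); print(rel([.665,-.027,.24],W),rel([.518,.159,.24],W))
E
```

```text
[0.5036555  0.11214157] [-0.0108445  -0.04425843] 0.045567659514998214 centre robot [0.5154445  0.15985843]
t: 27.63
tool_pos: [0.6668, -0.0283, 0.0883]
tool_rot: [3.107, -0.464, 0.007]
contact_force: [-1.2, -2.1, 5.4]
opening: 0.0149
grip_force: 29.5
t: 28.97
tool_pos: [0.665, -0.0276, 0.0853]
tool_rot: [-2.523, -1.871, -0.0]
contact_force: [-0.2, 0.6, 0.0]
opening: 0.0497
grip_force: 0.0
t: 29.47
tool_pos: [0.6656, -0.0279, 0.0861]
tool_rot: [2.526, 1.867, 0.002]
contact_force: [0.5, -0.2, -1.5]
opening: 0.0142
grip_force: 58.5
(array([ 0.0007, -0.0007, -0.1539]), array([ 0.0012, -0.0005, -0.0007])) (array([ 0.1355, -0.1957, -0.1541]), array([ 0.0012, -0.0005, -0.0007]))
```

In the tool's units: -0.196 m is -3.92, -0.174 m is -3.48.

```bash
python3 jog.py '[[[0, 0, 0, -0.6, 0, 0, 0], [0, 0, 0, -1.4, 0, 0, 0], [0, 0, 0, -2.2, 0, 0, 0], [0, 0.36, -0.5, -2.9, 0, 0, 0], [0, 0.8, -1.14, -3.08, 0, 0, 0], [0, 1.2, -1.74, -3.08, 0, 0, 0], [0, 1.6, -2.32, -3.08, 0, 0, 0], [0, 2, -2.9, -3.08, 0, 0, 0], [0, 2.4, -3.48, -3.08, 0, 0, 0], [0, 2.7, -3.92, -3.08, 0, 0, 0], [0, 2.7, -3.92, -3.08, 0, 0, 0], [0, 2.7, -3.92, -3.08, 0, 0, 0], [0, 2.7, -3.92, -3.08, 0, 0, 0], [0, 2.7, -3.92, -3.08, 0, 0, 0]]]'
python3 - <<'E'
from w import *
print(rel([.5175,.159,.24],yaw(-17)))
E
python3 jog.py '[[[0, 0.02, 0, 0.4, 0, 0, 0], [0, 0.02, 0, 0.7, 0, 0, 0], [0, 0.02, 0, 0.94, 0, 0, 0], [0, 0.02, 0, 1.16, 0, 0, 0], [0, 0.02, 0, 1.32, 0, 0, 0], [0, 0.02, 0, 1.32, 0, 0, 0], [0, 0.02, 0, 1.32, 0, 0, 0]]]' | sed -n '2p;4,6p'
python3 - <<'E'
from w import *
print(rel([.5175,.159,.164],yaw(-17)))
E
```

```text
t: 30.63
tool_pos: [0.5179, 0.1578, 0.2397]
tool_rot: [2.526, 1.867, 0.001]
contact_force: [0.9, -0.0, -3.3]
opening: 0.0145
grip_force: 59.1
(array([ 0.001 , -0.0007, -0.0003]), array([ 0.0007,  0.0001, -0.0014]))
tool_pos: [0.5179, 0.1593, 0.1737]
contact_force: [-1.1, -0.0, -1.8]
opening: 0.0143
grip_force: 59.1
(array([-0.0004, -0.0002,  0.0097]), array([ 0.0003, -0.0001, -0.0006]))
```

```bash
for i in 1 2 3 4; do python3 jog.py '[[[0, 0, 0, 0.06, 0, 0, 0], [0, 0, 0, 0.12, 0, 0, 0], [0, 0, 0, 0.14, 0, 0, 0]]]'| sed -n '2p;4,5p'; done
```

```text
tool_pos: [0.5181, 0.1596, 0.1673]
contact_force: [0.1, -0.9, -2.1]
opening: 0.014
tool_pos: [0.5176, 0.1595, 0.1595]
contact_force: [0.0, -0.6, -3.3]
opening: 0.0143
tool_pos: [0.5175, 0.1595, 0.1523]
contact_force: [-0.5, 0.2, -2.0]
opening: 0.0139
tool_pos: [0.518, 0.1595, 0.1458]
contact_force: [-0.3, -0.8, -1.4]
opening: 0.0137
```

```bash
for i in 1 2 3; do python3 jog.py '[[[0, 0, 0, 0.12, 0, 0, 0], [0, 0, 0, 0.24, 0, 0, 0], [0, 0, 0, 0.32, 0, 0, 0], [0, 0, 0, 0.32, 0, 0, 0]]]'| sed -n '2p;4,5p'; done
```

```text
tool_pos: [0.5169, 0.1594, 0.1283]
contact_force: [-0.9, 0.5, -3.0]
opening: 0.0142
tool_pos: [0.5174, 0.1595, 0.1128]
contact_force: [0.8, 0.1, -2.7]
opening: 0.0141
tool_pos: [0.5174, 0.1595, 0.0968]
contact_force: [1.1, 0.3, -2.6]
opening: 0.0141
```

In the tool's units: 0.005 m is 0.1, 0.004 m is 0.08.

```bash
python3 jog.py '[[[0, 0, 0, 0.04, 0, 0, 0], [0, 0, 0, 0.08, 0, 0, 0], [0, 0, 0, 0.1, 0, 0, 0], [0, 0, 0, 0.1, 0, 0, 0]]]'| sed -n '2p;4,5p'; for i in 1 2; do python3 jog.py '[[[0, 0, 0, 0.02, 0, 0, 0], [0, 0, 0, 0.02, 0, 0, 0]]]'| sed -n '2p;4,5p';done
```

```text
tool_pos: [0.5177, 0.1595, 0.0927]
contact_force: [0.5, 0.5, -2.8]
opening: 0.0138
tool_pos: [0.5178, 0.1595, 0.0919]
contact_force: [0.0, -0.9, -2.1]
opening: 0.0138
tool_pos: [0.518, 0.1596, 0.0911]
contact_force: [-0.1, 0.9, -2.6]
opening: 0.0141
```

```bash
python3 jog.py '[[[0, 0, 0, 0.02, 0, 0, 0], [0, 0, 0, 0.02, 0, 0, 0]]]'| sed -n '2p;4,5p'; python3 jog.py '[[[0.03, 0, 0, 0, 0, 0, 0], [0.03, 0, 0, 0, 0, 0, 0], [0.03, 0, 0, 0, 0, 0, 0], [0.03, 0, 0, 0, 0, 0, 0]]]'|sed -n '2p;4,5p'; python3 jog.py '[[[0.03, 0, 0, -0.2, 0, 0, 0], [0.03, 0, 0, -0.6, 0, 0, 0], [0.03, 0, 0, -1.2, 0, 0, 0], [0.03, 0, 0, -2, 0, 0, 0], [0.03, 0, 0, -2.8, 0, 0, 0], [0.03, 0, 0, -3.6, 0, 0, 0], [0.03, 0, 0, -4.4, 0, 0, 0], [0.03, 0, 0, -5.2, 0, 0, 0], [0.03, 0, 0, -5.4, 0, 0, 0], [0, -0.8, 0, -5.4, 0, 0, 0], [0, -1.6, 0, -5.4, 0, 0, 0], [0, -2.4, 0, -5.4, 0, 0, 0], [0, -3.2, 0, -5.4, 0, 0, 0], [0, -3.4, 0, -5.4, 0, 0, 0]]]'
python3 - <<'E'
from w import *
for n in P: cv2.imwrite(f"pics/{n}8.png",shot(n)[:,:,::-1])
A=cv2.imread("pics/side8.png")[180:280,215:315];B=cv2.imread("pics/top8.png")[180:280,215:315]
cv2.imwrite("pics/g9.png",cv2.resize(np.hstack([A,B]),None,fx=4,fy=4,interpolation=cv2.INTER_CUBIC))
W=yaw(-17);h=W[:,0]; T=lambda s,z:[.5175+h[0]*s,.159+h[1]*s,z]
print(rel(T(.0,.36),W),rel(T(.2,.36),W),rel(T(.2,.25),W))
E
```

```text
tool_pos: [0.5184, 0.1597, 0.091]
contact_force: [-0.9, -0.5, 2.3]
opening: 0.0139
tool_pos: [0.5179, 0.1596, 0.0899]
contact_force: [-0.1, 0.1, 0.2]
opening: 0.0302
t: 35.55
tool_pos: [0.4665, -0.0067, 0.3606]
tool_rot: [2.528, 1.861, 0.0]
contact_force: [0.6, 0.2, -0.8]
opening: 0.0
grip_force: 0.0
(array([ 0.171 , -0.0007,  0.0006]), array([ 0.0021, -0.0007, -0.004 ])) (array([ 0.371 , -0.0015,  0.0007]), array([ 0.0021, -0.0007, -0.004 ])) (array([ 0.371 , -0.0017,  0.1107]), array([ 0.0021, -0.0007, -0.004 ]))
```

View pics/g9.png

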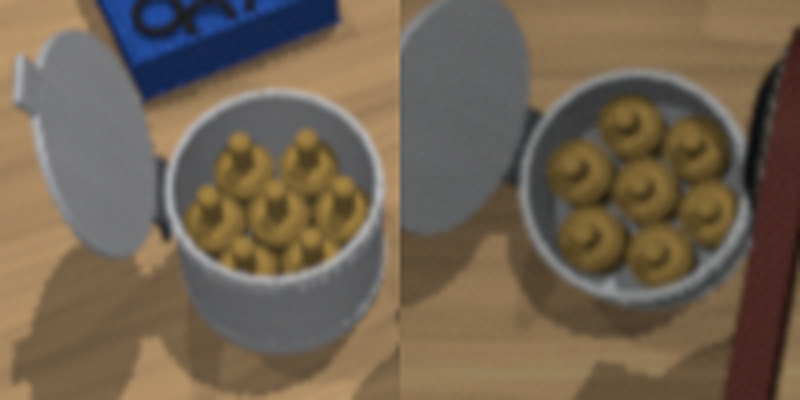

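All seven stand seated in a proper hexagon, with the centre one at crop (643,190). Now I go over and behind the lid.

```bash
python3 jog.py '[[[0, 0.8, 0, 0, 0, 0, 0], [0, 1.6, 0, 0, 0, 0, 0], [0, 2.4, 0, 0, 0, 0, 0], [0, 3.2, 0, 0, 0, 0, 0], [0, 4, 0, 0, 0, 0, 0], [0, 4.8, 0, 0, 0, 0, 0], [0, 5.6, 0, 0, 0, 0, 0], [0, 6.4, 0, 0, 0, 0, 0], [0, 7.2, 0, 0, 0, 0, 0], [0, 7.42, -0.04, 0, 0, 0, 0], [0, 7.42, -0.04, 0, 0, 0, 0], [0, 7.42, -0.04, 0.8, 0, 0, 0], [0, 7.42, -0.04, 1.6, 0, 0, 0], [0, 7.42, -0.04, 2.2, 0, 0, 0], [0, 7.42, -0.04, 2.2, 0, 0, 0], [0, 7.42, -0.04, 2.2, 0, 0, 0]]]'
python3 - <<'E'
from w import *
W=yaw(-17);h=W[:,0]; T=lambda s,z:[.5175+h[0]*s,.159+h[1]*s,z]
print(rel(T(.2,.25),W))
E
```

```text
t: 36.98
tool_pos: [0.5733, 0.3514, 0.2482]
tool_rot: [-2.526, -1.868, 0.006]
contact_force: [-0.2, 0.5, 0.5]
opening: -0.0001
grip_force: 0.0
(array([-0.0003,  0.0029, -0.0018]), array([-0.0023,  0.0028, -0.0005]))
```

In the tool's units: -0.103 m is -2.06, -0.02 m is -0.4.

```bash
python3 jog.py '[[[0, -0.4, 0.04, -0.04, 0, 0, 0], [0, -0.8, 0.04, -0.04, 0, 0, 0], [0, -1.1, 0.04, -0.04, 0, 0, 0], [0, -1.4, 0.04, -0.06, 0, 0, 0], [0, -1.7, 0.04, -0.08, 0, 0, 0], [0, -2, 0.04, -0.12, 0, 0, 0], [0, -2.06, 0.04, -0.14, 0, 0, 0]]]'|sed -n '1,4p'
python3 jog.py '[[[0, -0.34, 0, 0.02, 0, 0, 0], [0, -0.68, 0, 0.06, 0, 0, 0], [0, -1, 0, 0.16, 0, 0, 0], [0, -1.32, 0, 0.28, 0, 0, 0], [0, -1.6, 0, 0.44, 0, 0, 0], [0, -1.88, 0, 0.64, 0, 0, 0]]]'|sed -n '1,4p'
```

```text
t: 37.57
tool_pos: [0.5474, 0.2519, 0.2612]
tool_rot: [2.525, 1.865, 0.01]
contact_force: [0.8, 1.4, 1.2]
t: 38.07
tool_pos: [0.5194, 0.1629, 0.2266]
tool_rot: [2.524, 1.867, 0.005]
contact_force: [0.2, 1.4, 0.8]
```

In the tool's units: -0.044 m is -0.88, -0.041 m is -0.82.

```bash
python3 jog.py '[[[0, -0.24, 0, 0.26, 0, 0, 0], [0, -0.46, 0, 0.52, 0, 0, 0], [0, -0.62, 0, 0.8, 0, 0, 0], [0, -0.74, 0, 1.1, 0, 0, 0], [0, -0.82, 0, 1.4, 0, 0, 0], [0, -0.88, 0, 1.64, 0, 0, 0], [0, -0.88, 0, 1.74, 0, 0, 0]]]'|sed -n '1,4p'
python3 jog.py '[[[0, 0, 0, 0.06, 0, 0, 0], [0, 0, 0, 0.08, 0, 0, 0], [0, 0, 0, 0.08, 0, 0, 0]]]'|sed -n '1,4p'
```

```text
t: 38.65
tool_pos: [0.5051, 0.1207, 0.1359]
tool_rot: [-2.526, -1.867, 0.003]
contact_force: [-0.5, -0.3, 0.4]
t: 38.9
tool_pos: [0.5064, 0.1213, 0.1355]
tool_rot: [2.524, 1.868, 0.0]
contact_force: [-3.1, -1.3, 3.9]
```

In the tool's units: 0.003 m is 0.06, 0.002 m is 0.04.

```bash
python3 jog.py '[[[0, 0, 0, 0.04, 0, 0, 0], [0, 0, 0, 0.06, 0, 0, 0], [0, 0, 0, 0.06, 0, 0, 0]]]'|sed -n '1,4p'
python3 jog.py '[[[0, 0, 0, -0.4, 0, 0, 0], [0, 0, 0, -1, 0, 0, 0], [0, 0, 0, -1.8, 0, 0, 0], [0, 0, 0, -2.6, 0, 0, 0], [0, -0.8, 0, -2.6, 0, 0, 0], [0, -1.6, 0, -2.6, 0, 0, 0], [0, -2.4, 0, -2.6, 0, 0, 0], [0, -3.2, 0, -2.6, 0, 0, 0], [0, -3.6, 0, -2.6, 0, 0, 0], [0, -3.6, 0, -2.6, 0, 0, 0]]]'|sed -n '1,4p'
python3 - <<'E'
from w import *
I={n:shot(n)[:,:,::-1] for n in P}
for n in P: cv2.imwrite(f"pics/{n}9.png",I[n])
cv2.imwrite("pics/g10.png",cv2.resize(np.hstack([I["side"][170:290,140:340],I["top"][170:290,140:340]]),None,fx=2,fy=2,interpolation=cv2.INTER_CUBIC))
E
```

```text
t: 39.15
tool_pos: [0.5066, 0.1213, 0.1352]
tool_rot: [2.524, 1.869, -0.001]
contact_force: [-11.0, -3.0, 18.9]
t: 39.98
tool_pos: [0.4529, -0.0537, 0.2618]
tool_rot: [2.528, 1.861, 0.002]
contact_force: [0.1, 1.0, 0.2]
```

View pics/g10.png

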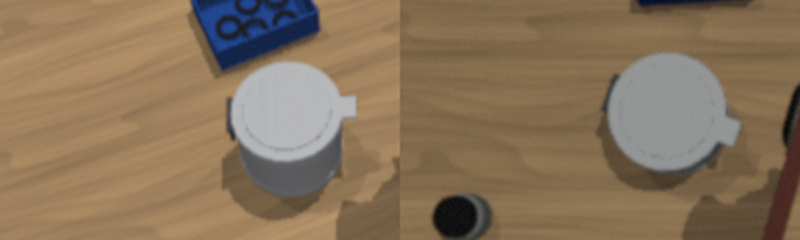

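The lid lies flat on the rim in both views, the jar is untouched, and the robot is clear. I hand the job in.

```bash
python3 jog.py '[[[0, 0, 0, 0, 0, 0, 0], [0, 0, 0, 0, 0, 0, 0], [0, 0, 0, 0, 0, 0, 0]]]'|sed -n '1,4p'; python3 -c "
from station import ctrl
print(ctrl.finish_job())"
```

```text
t: 40.33
tool_pos: [0.4537, -0.0498, 0.261]
tool_rot: [2.523, 1.871, 0.002]
contact_force: [-1.3, -0.2, -0.4]
the job is handed in; nothing more can be done
None
```

The job is handed in at about 40 s on the robot's clock: the fallen cartridge was stood up and let go, all seven looked upright and in place before closing, and the lid is shut with the arm clear; the hand-in returned no verdict.

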